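# Set up the exposure bench

### The job

Set up the exposure bench: slide the lamp carriage along its guide and round the bend, without lifting it out, until it is fully home against the stop in the clamp dock. Then clamp it evenly by tightening the four black wing knobs clockwise in star order, always the opposite knob next, in two passes: first all four to about half way, then all four fully tight to their stops. Also lay every sample cassette (white box, purple lid) flat and crosswise on the narrow raised wooden beam, balanced there; leave the timer, the brown bottle and the beaker where they are.

Things in the scene. Friction and masses are not known exactly. Their poses are not given: they have to be found in the camera images.
- dock: grey base plate (6 mm thick, fixed) of the exposure bench with an aluminium guide channel, 100 mm wide between walls 12 mm thick whose tops are 21 mm above the worktop. Origin on the worktop under the centre of the clamp dock. The loading leg runs along the dock's +x on the line y = +0.19 (closed at x = -0.20, straight up to x = -0.09), then bends
- bend_centre (a point): centre of the guide's quarter bend, on the plate's top, at (-0.09, +0.10) in the dock's frame. The channel's centre line has a radius of 90 mm about it, from (-0.09, 0.19) to (0, 0.10); from there the channel runs straight along the dock's -y on the line x = 0 to the end stop, whose face is at y = -0.045
- dock_home (a point): centre of the clamp dock on the plate's top, 6 mm above the worktop, axes as the dock's: where the carriage's origin is when fully home at the end stop. Four steel straps (24.5 to 31.5 mm above the worktop, pulled 4 mm down by their knobs) reach diagonally from the knobs to 35 mm from here; the carriage's foot passes below them, its lamp head above
- carriage: lamp carriage, 0.5 kg, loose, slides in the guide: round slippery blue foot (friction about 0.12, slides with 1 N) 90 mm across and 14 mm high (5 mm of play each side), slim neck, amber lamp head 48 mm across from 38 to 64 mm up, orange handle bar on top; origin at the centre of its underside. Being round it may stand at any yaw
- carriage_handle (a point): centre of the orange handle bar, 79 mm above the carriage's underside; the bar is 44 mm long (carriage's x), 18 mm thick (y), 32 mm high
- rest: narrow raised rest, fixed: pale wooden beam 300 mm long (its x) and 34 mm wide (its y), top 50 mm above the worktop, on two aluminium feet; origin on the worktop under its middle
- rest_top (a point): middle of the beam's top face, axes as the rest's
- knob_a (a joint): black wing knob at the dock's far left (+x, +y) corner, 85 mm from the centre in x and y; opposite knob_c. 0 to 2.0 rad: grows clockwise seen from above (tightens), 2.0 is the firm stop, 1.0 half way. At 0 the wing bar lies along the dock's x: the bar's yaw is the dock's yaw minus the joint value. Stays where left; turning takes 0.06 N m
- knob_a_grip (a point): middle of knob_a's wing bar, on its axis, 52 mm above the worktop; its x axis runs along the bar. The bar is 58 mm long, 15 mm thick, 24 mm high (40 to 64 mm above the worktop), with a white mark on one wing (to the dock's +x at joint value 0)
- knob_b (a joint): black wing knob at the dock's far right (+x, -y) corner, 85 mm from the centre in x and y; opposite knob_d. 0 to 2.0 rad: grows clockwise seen from above (tightens), 2.0 is the firm stop, 1.0 half way. At 0 the wing bar lies along the dock's x: the bar's yaw is the dock's yaw minus the joint value. Stays where left; turning takes 0.06 N m
- knob_b_grip (a point): middle of knob_b's wing bar, on its axis, 52 mm above the worktop; its x axis runs along the bar. The bar is 58 mm long, 15 mm thick, 24 mm high (40 to 64 mm above the worktop), with a white mark on one wing (to the dock's +x at joint value 0)
- knob_c (a joint): black wing knob at the dock's near right (-x, -y) corner, 85 mm from the centre in x and y; opposite knob_a. 0 to 2.0 rad: grows clockwise seen from above (tightens), 2.0 is the firm stop, 1.0 half way. At 0 the wing bar lies along the dock's x: the bar's yaw is the dock's yaw minus the joint value. Stays where left; turning takes 0.06 N m
- knob_c_grip (a point): middle of knob_c's wing bar, on its axis, 52 mm above the worktop; its x axis runs along the bar. The bar is 58 mm long, 15 mm thick, 24 mm high (40 to 64 mm above the worktop), with a white mark on one wing (to the dock's +x at joint value 0)
- knob_d (a joint): black wing knob at the dock's near left (-x, +y) corner, 85 mm from the centre in x and y; opposite knob_b. 0 to 2.0 rad: grows clockwise seen from above (tightens), 2.0 is the firm stop, 1.0 half way. At 0 the wing bar lies along the dock's x: the bar's yaw is the dock's yaw minus the joint value. Stays where left; turning takes 0.06 N m
- knob_d_grip (a point): middle of knob_d's wing bar, on its axis, 52 mm above the worktop; its x axis runs along the bar. The bar is 58 mm long, 15 mm thick, 24 mm high (40 to 64 mm above the worktop), with a white mark on one wing (to the dock's +x at joint value 0)
- cassette_0_mid (a point): sample cassette: a shut white box with a purple lid, 58 mm (its x) by 90 mm (its y) by 24 mm, 0.12 kg, loose; this point is its centre, 12 mm above its underside. May be absent
- cassette_0: the same cassette; origin at the centre of its underside
- cassette_1_mid (a point): sample cassette: a shut white box with a purple lid, 58 mm (its x) by 90 mm (its y) by 24 mm, 0.12 kg, loose; this point is its centre, 12 mm above its underside. May be absent
- cassette_1: the same cassette; origin at the centre of its underside
- cassette_2_mid (a point): sample cassette: a shut white box with a purple lid, 58 mm (its x) by 90 mm (its y) by 24 mm, 0.12 kg, loose; this point is its centre, 12 mm above its underside. May be absent
- cassette_2: the same cassette; origin at the centre of its underside
- timer_mid (a point): bystander: white bench timer 66 x 66 x 17 mm; its centre
- bottle_mid (a point): bystander: brown bottle with black cap, 33 mm across, 76 mm high; its centre
- beaker_mid (a point): bystander: empty glass beaker 76 x 83 x 73 mm; its centre
Things that resemble listed ones, but are neither listed nor needed, are in the scene too. Leave any blue or orange look-alike of the cassette_2 alone.

How it is judged:
On the way, in this order (a step that is already met when the one before it is completed fails the run):
1. the carriage is home in the dock (horizontal distance between carriage and dock_home below 0.01 m and z of carriage in the frame of dock_home below 0.006 m), for 0.2 s.
2. first pass: all four knobs about half way (value of joint each of knob_a, knob_b, knob_c, knob_d above 0.65 rad), for 0.2 s.
3. second pass: all four knobs fully tight (value of joint each of knob_a, knob_b, knob_c, knob_d above 1.8 rad), for 0.2 s.
At the end, for the whole second after the job is handed in: The carriage stands within 10 mm of home, all four knobs are past 1.8 rad (stop at 2.0), and every cassette present lies still on the beam: flat within 0.12 rad, its centre within 17 mm of the beam's centre line and 140 mm of its middle, its long side across the beam within 0.35 rad (all of step 1 and all of step 3 and x of cassette_0_mid in the frame of rest_top between -0.14 and 0.14 m and y of cassette_0_mid in the frame of rest_top between -0.017 and 0.017 m and z of cassette_0_mid in the frame of rest_top between 0.006 and 0.018 m and angle between each of cassette_0_mid, cassette_1_mid, cassette_2_mid's own z axis and vertical below 0.12 rad and angle between the y axis of each of cassette_0_mid, cassette_1_mid, cassette_2_mid and the y axis of rest_top, either way round below 0.35 rad and linear speed of each of cassette_0, cassette_1, cassette_2 below 0.02 m/s and x of cassette_1_mid in the frame of rest_top between -0.14 and 0.14 m and y of cassette_1_mid in the frame of rest_top between -0.017 and 0.017 m and z of cassette_1_mid in the frame of rest_top between 0.006 and 0.018 m and x of cassette_2_mid in the frame of rest_top between -0.14 and 0.14 m and y of cassette_2_mid in the frame of rest_top between -0.017 and 0.017 m and z of cassette_2_mid in the frame of rest_top between 0.006 and 0.018 m); the robot touches nothing.
It fails at once if the carriage is lifted out of its guide or tipped over (z of carriage in the frame of dock_home above 0.015 m or angle between carriage's own z axis and vertical above 0.35 rad).
It fails at once if a knob is tightened while the carriage is not yet home (value of joint any of knob_a, knob_b, knob_c, knob_d above 0.6 rad and horizontal distance between carriage and dock_home above 0.02 m).
It fails at once if a knob is driven well past half way (1.4 rad) while another has not had its first pass (below 0.6 rad) (value of joint any of knob_a, knob_b, knob_c, knob_d above 1.4 rad and value of joint any of knob_a, knob_b, knob_c, knob_d below 0.6 rad).
It fails at once if star order broken: in a pass two neighbouring knobs are tightened while both opposite ones still wait ((value of joint each of knob_a, knob_b above 0.55 rad and value of joint each of knob_c, knob_d below 0.4 rad) or (value of joint each of knob_b, knob_c above 0.55 rad and value of joint each of knob_d, knob_a below 0.4 rad) or (value of joint each of knob_c, knob_d above 0.55 rad and value of joint each of knob_a, knob_b below 0.4 rad) or (value of joint each of knob_d, knob_a above 0.55 rad and value of joint each of knob_b, knob_c below 0.4 rad) or (value of joint each of knob_a, knob_b above 1.6 rad and value of joint each of knob_c, knob_d below 1.4 rad) or (value of joint each of knob_b, knob_c above 1.6 rad and value of joint each of knob_d, knob_a below 1.4 rad) or (value of joint each of knob_c, knob_d above 1.6 rad and value of joint each of knob_a, knob_b below 1.4 rad) or (value of joint each of knob_d, knob_a above 1.6 rad and value of joint each of knob_b, knob_c below 1.4 rad)).
It fails at once if a bystander (timer, brown bottle, beaker) is pushed more than 5 cm or knocked over (distance of any of timer_mid, bottle_mid, beaker_mid from where it was at the start of the episode above 0.05 m or angle between any of bottle_mid, beaker_mid's own z axis and vertical above 0.6 rad).
Of cassette_0, cassette_1, cassette_2 only 2 to 3 are there at a start; the rules pass over those that are not, and their reading is None.
At some moment in a run one of cassette_0, cassette_1, cassette_2 may be knocked a few centimetres aside while the robot is not near it.
Once in a run the grip may slacken for a moment while it holds something.
It also fails if it takes over 200 s, if anything falls off the work surface, if the arm or the gripper's body presses on something with over 40 N, if the wrist force passes 120 N, or if a joint passes its speed limit or range.

### The arm

A 6-joint arm with a two-finger parallel gripper is mounted at the origin on a cart in front of the work surface, level with it; the furniture and walls round the work are solid. World frame = base frame: x ahead of the robot, y to its left, z up, the work surface at z = 0. Lengths are in m, angles in rad, forces in N, time in s.
With the tool pointing down it reaches from about 0.35 to 0.775 m from the base axis. Payload 5.5 kg.
Tool frame: the origin (TCP) lies between the finger pads; the fingertips stand 8 mm ahead of it and the grasp point (between the pads) lies 11 mm behind it; z points along the fingers, y is the line along which they close (so a half turn about z gives the same grasp; the last joint's range is limited). The gripper opens to 85 mm and grips with 20 to 120 N. Pads are 22 mm wide; open, the fingers measure 114 mm over their backs; the gripper's body (76 mm by 85 mm) begins 54 mm behind the grasp point. The pads swing forward as they close: fully open they stand 13 mm farther back than shut.
Start: joints at [1.169, 0.313, 0.046, 1.304, 0, 1.431], TCP at [0.149, 0.555, 0.239] pointing down, gripper open.
Joint ranges: [-2.76, 2.76], [-0.86, 1.69], [-1.03, 1.26], [-2.2, 2.34], [-1.47, 1.5], [-3.14, 3.14]. Speed limits (rad/s): [2.57, 2.57, 3.14, 3.14, 3.14, 3.14].

### API

Orientations are given as a unit quaternion [w, x, y, z].
In Python, from workcell import status, vision, job gives the robot as it stands. The module is installed in compiled form; this text tells all that it offers.
- The arm moves only by the tool apply_moves, never from a script. Its argument "moves" is one flat list of numbers, 6 for each row, row after row: the shift along the world's x, y, z in units of 25 mm (1.0 is 25 mm), then the turn, a rotation vector about the world's x, y, z in rad. In form: [x, y, z, rx, ry, rz, x, y, z, rx, ry, rz, ...]. A call has 1 to 20 rows; each row is the pose to reach, as a shift and turn from the pose commanded when the call began; what a row does not reach only later rows make up. A row lasts 1/12 s, in which the tool goes at most 41.7 mm and 7.16 degrees, less where a joint would pass 70% of its speed; a pose out of reach is approached as far as the arm can. A call with a gripper value outside its range is refused whole. "claw" is the opening in per cent of the stroke, from 0 (shut) to 100 (fully open), set as the call begins (left out, the last holds). The fingers move at their own pace and stop on an object; "newtons" is the grip in N (left out, the last holds). Time passes only in rows, so rows that repeat a pose let the fingers close. It gives the time, the measured TCP pose, the force, the opening and the grip force at its end, in the units of the state.
- status.get_state(): the state, without advancing time (a new reading comes with each control period).
- vision.read_camera(name): name is "scene" or "side" or "wrist"; returns a dict with "image" (384x512x3 uint8, blue, green, red), "camera_matrix" (3x3 intrinsics, pixels), "camera_from_world" (4x4, takes a point from world to camera coordinates). Camera axes: x right, y down, z forward; pixel columns grow to the right and rows downward; lengths in m; the calibration is good to about 2 mm. The wrist camera is an equidistant fisheye: a pixel r from the principal point sees the ray r / f radians off the axis. A picture is of the moment at which its call begins. There is no depth.
- job.hand_in(): hands the job in; it is judged then, once.
The state is a dict: "clock": time; "joint_pos": joint angles; "qvel": joint speeds; "tau": joint torques, N m; "tcp_pos": TCP position; "orientation": TCP orientation; "wrist_force": force on the tool from outside, world axes, zero at the start; "ft_torque": the same for the moment, N m; "finger_gap": finger opening in m; "grip_force": force on a finger pad.
Only numpy, scipy, OpenCV 4.12 (cv2) and the standard library are available. Lean on these libraries where they do the work, as an engineer would, in place of code of your own. Each camera call takes 0.05 s, during which the arm holds its last target. There are 200 camera calls.

## Working session

There is one attempt and no reset: what is moved stays moved. The work goes in short steps, Python scripts to look and compute and a tool call to move; the robot and the scene stay as the last step left them, time stands still between calls to the robot, and variables do not carry over. Pictures are saved under pics/ and viewed, at most 14 in all, crops included, and the job is handed in when it is done.

Besides the shell and the picture viewer there is one more tool, called after "Request:" by a JSON object that holds its "method" and its "body", one argument or row to a line. apply_moves: Moves the arm, as the interface text tells. Its arguments: {"type":"object","properties":{"moves":{"type":"array","items":{"type":"number"}},"claw":{"type":"number"},"newtons":{"type":"number"}},"required":["moves"]}

```bash
mkdir -p pics; python3 - <<'E'
from workcell import status, vision
import cv2,numpy as np
s=status.get_state();print(s)
for n in("scene","side","wrist"):
    r=vision.read_camera(n);cv2.imwrite(f"pics/{n}0.png",r["image"]);np.savez(f"{n}0.npz",**r)
    print(n,r["camera_matrix"].tolist(),np.round(r["camera_from_world"],4).tolist())
E
```

```text
{'clock': 0.0, 'joint_pos': array([ 1.16935993e+00,  3.13987843e-01,  4.49878990e-02,  1.30359375e+00,
       -3.26131857e-05,  1.43123004e+00]), 'qvel': array([ 0.00063219, -0.00082861,  0.0025642 , -0.0003743 , -0.00072116,
        0.00228507]), 'tau': array([ 8.97850314e-04, -4.80629110e+01,  2.98533404e+01,  1.95197971e-02,
        1.44703385e-06, -2.67797283e-06]), 'tcp_pos': array([0.14866637, 0.55494047, 0.23841965]), 'orientation': array([-2.24427700e-04,  1.30561182e-01,  9.91439847e-01, -8.70362046e-04]), 'wrist_force': array([-0.01790635,  0.68399018,  0.02858887]), 'ft_torque': array([ 0.01099646, -0.02286753, -0.02572527]), 'grip_force': 0.0, 'finger_gap': 0.08554567637846157}
scene [[395.06538101181434, 0.0, 254.0759228083305], [0.0, 395.06538101181434, 191.09683766379877], [0.0, 0.0, 1.0]] [[0.4662, -0.8844, -0.0208, -0.2033], [-0.5721, -0.2835, -0.7696, 0.4062], [0.6748, 0.3707, -0.6382, 1.0752], [0.0, 0.0, 0.0, 1.0]]
side [[351.01071345201694, 0.0, 247.21922298225624], [0.0, 351.01071345201694, 197.75158183097184], [0.0, 0.0, 1.0]] [[-0.9978, -0.0645, -0.0124, 0.557], [-0.0245, 0.5406, -0.8409, 0.0538], [0.061, -0.8388, -0.541, 1.1654], [0.0, 0.0, 0.0, 1.0]]
wrist [[297.3186396354542, 0.0, 254.94620720302598], [0.0, 297.3186396354542, 192.12814196562292], [0.0, 0.0, 1.0]] [[0.259, 0.9659, -0.0011, -0.5754], [0.9211, -0.2467, 0.3014, -0.0394], [0.2908, -0.0791, -0.9535, 0.3782], [0.0, 0.0, 0.0, 1.0]]
```

View pics/scene0.png

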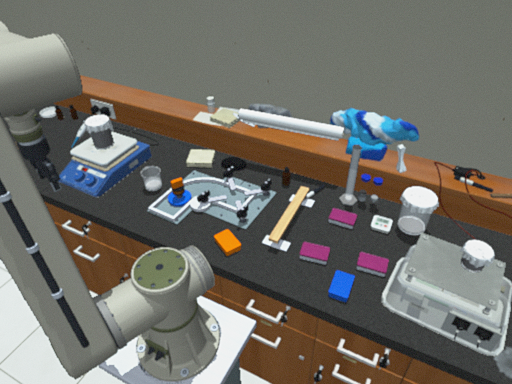

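View pics/side0.png

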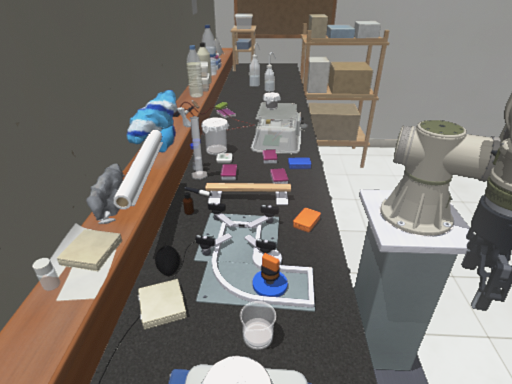

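```bash
cat > h.py <<'E'
import cv2,numpy as np
from workcell import status,vision
def load(n,t): return dict(np.load(f"{n}{t}.npz"))
def take(n,t):
    r=vision.read_camera(n);np.savez(f"{n}{t}.npz",**r);cv2.imwrite(f"pics/{n}{t}.png",r["image"]);return r
def rays(r,uv,fish=False):
    K=r["camera_matrix"];T=r["camera_from_world"];uv=np.atleast_2d(np.array(uv,float))
    p=(uv-K[:2,2])/K[0,0]
    if fish:
        th=np.linalg.norm(p,axis=1,keepdims=True);d=np.hstack([p*np.sinc(th/np.pi)**1/1,np.cos(th)])
    else: d=np.hstack([p,np.ones((len(p),1))])
    R=T[:3,:3];return -R.T@T[:3,3],d@R
def plane(r,uv,z,fish=False):
    c,d=rays(r,uv,fish);return c+d*((z-c[2])/d[:,2])[:,None]
def proj(r,P,fish=False):
    K=r["camera_matrix"];T=r["camera_from_world"];q=np.atleast_2d(P)@T[:3,:3].T+T[:3,3]
    if fish:
        n=np.linalg.norm(q[:,:2],axis=1,keepdims=True);return q[:,:2]/n*np.arctan2(n,q[:,2:])*K[0,0]+K[:2,2]
    return q[:,:2]/q[:,2:]*K[0,0]+K[:2,2]
def blobs(im,lo,hi,amin=30):
    m=cv2.inRange(cv2.cvtColor(im,cv2.COLOR_BGR2HSV),lo,hi)
    cs=cv2.findContours(m,cv2.RETR_EXTERNAL,cv2.CHAIN_APPROX_NONE)[0]
    return [c for c in cs if cv2.contourArea(c)>=amin]
def cen(c):
    M=cv2.moments(c);return [M["m10"]/M["m00"],M["m01"]/M["m00"]]
E
python3 - <<'E'
from h import *
for n,(x0,y0,w,h) in dict(scene=(140,160,190,100),side=(190,175,140,135)).items():
    im=load(n,0)["image"][y0:y0+h,x0:x0+w];cv2.imwrite(f"pics/{n}c.png",cv2.resize(im,None,fx=4.2,fy=4.2,interpolation=cv2.INTER_CUBIC))
for n in("scene","side"):
    r=load(n,0)
    for name,lo,hi,z in(("purple",(140,80,40),(172,255,255),.024),("beam",(8,60,120),(25,160,255),.05),("orange",(5,200,120),(18,255,255),.085),("blue",(100,180,60),(125,255,255),.02)):
        for c in blobs(r["image"],lo,hi):
            (u,v),wh,a=cv2.minAreaRect(c);print(n,name,np.round(cen(c)),cv2.contourArea(c),plane(r,[cen(c)],z)[0].round(3), plane(r,cv2.boxPoints(((u,v),wh,a)),z)[:,:2].round(3).tolist() if name in("purple","beam") else "")
E
```

```text
scene purple [373. 262.] 411.0 [ 0.485 -0.396  0.024] [[0.451, -0.352], [0.513, -0.346], [0.521, -0.44], [0.459, -0.442]]
scene purple [315. 251.] 376.5 [ 0.447 -0.216  0.024] [[0.409, -0.176], [0.472, -0.162], [0.486, -0.256], [0.425, -0.267]]
scene purple [343. 216.] 288.5 [ 0.645 -0.247  0.024] [[0.613, -0.202], [0.679, -0.193], [0.679, -0.29], [0.615, -0.295]]
scene beam [505. 200.] 40.5 [ 0.958 -0.742  0.05 ] [[0.948, -0.704], [0.976, -0.761], [0.946, -0.761], [0.918, -0.705]]
scene beam [288. 214.] 566.5 [ 0.541 -0.08   0.05 ] [[0.406, -0.065], [0.725, -0.051], [0.709, -0.094], [0.397, -0.102]]
scene beam [501. 185.] 320.5 [ 1.041 -0.725  0.05 ] [[1.094, -0.657], [1.176, -0.748], [1.003, -0.769], [0.929, -0.685]]
scene beam [413. 167.] 1309.0 [ 1.018 -0.412  0.05 ] [[0.927, -0.212], [1.103, -0.184], [1.104, -0.559], [0.941, -0.559]]
scene beam [334. 149.] 430.5 [ 1.001 -0.087  0.05 ] [[0.946, -0.018], [1.096, 0.013], [1.078, -0.158], [0.935, -0.178]]
scene beam [148. 100.] 2107.0 [1.019 0.939 0.05 ] [[0.932, 1.372], [1.131, 1.545], [1.094, 0.333], [0.934, 0.274]]
scene orange [
[... 880 characters left out ...]
0.968], [0.696, -0.97], [0.688, -0.886], [0.777, -0.884]]
side beam [247. 187.] 569.0 [ 0.563 -0.069  0.05 ] [[0.714, -0.087], [0.412, -0.1], [0.413, -0.052], [0.707, -0.039]]
side beam [128. 166.] 56.0 [ 1.038 -0.208  0.05 ] [[1.042, -0.124], [1.063, -0.358], [1.04, -0.338], [1.022, -0.109]]
side beam [ 69. 296.] 8850.0 [0.946 0.448 0.05 ] [[1.029, 0.636], [1.408, -1.285], [0.873, -0.686], [0.874, 0.689]]
side beam [220.  68.] 1171.0 [ 0.897 -1.885  0.05 ] [[1.049, -0.931], [1.028, -5.896], [0.551, -3.611], [0.851, -0.638]]
side beam [343.  73.] 5277.0 [-0.034 -1.719  0.05 ] [[0.403, -0.282], [0.064, -4.738], [-0.964, -3.938], [0.075, -0.232]]
side blue [269. 286.] 455.0 [0.479 0.362 0.02 ]
```

View pics/scenec.png

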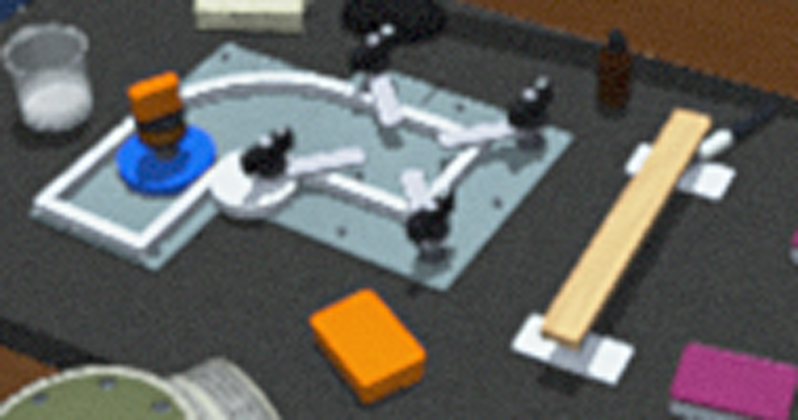

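View pics/sidec.png

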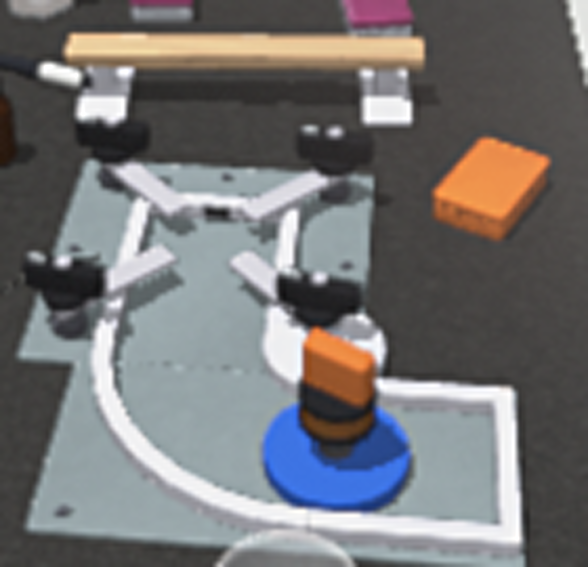

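```bash
cat >> h.py <<'E'
def tri(rs,uvs):
    A=np.zeros((3,3));b=np.zeros(3)
    for r,uv in zip(rs,uvs):
        c,d=rays(r,uv);d=d[0]/np.linalg.norm(d[0]);P=np.eye(3)-np.outer(d,d);A+=P;b+=P@c
    return np.linalg.solve(A,b)
def darkc(r,uv,w=12,th=50):
    u,v=map(int,uv);g=r["image"][v-w:v+w,u-w:u+w].max(2);m=cv2.threshold(g,th,255,cv2.THRESH_BINARY_INV)[1]
    n,l,st,c=cv2.connectedComponentsWithStats(m);k=1+st[1:,4].argmax();return c[k]+[u-w,v-w],st[k,4]
E
python3 - <<'E'
from h import *
S=load("scene",0);D=load("side",0)
ks={"a":((229.3,171.9),(205.5,242.4)),"b":((266.2,185.7),(216.9,207.9)),"c":((242.4,214.3),(269.8,210.7)),"d":((203.8,196.9),(265.7,245.2))}
for k,(p,q) in ks.items(): print(k,tri((S,D),(p,q)).round(4),plane(S,[p],.052)[0].round(3),plane(D,[q],.052)[0].round(3))
hp=(140+158/4.2,160+95/4.2);hq=(190+340/4.2,175+358/4.2)
print("handle",tri((S,D),(hp,hq)).round(3))
E
```

```text
a [0.6621 0.2319 0.047 ] [0.66  0.228 0.052] [0.658 0.241 0.052]
b [0.6521 0.0611 0.0463] [0.647 0.058 0.052] [0.65  0.071 0.052]
c [0.4796 0.0669 0.0423] [0.468 0.062 0.052] [0.482 0.078 0.052]
d [0.491  0.2385 0.0471] [0.486 0.235 0.052] [0.491 0.244 0.052]
handle [0.477 0.341 0.088]
```

Request:
{"method": "apply_moves", "body": {
  "moves": [14,-14.2,3,0,0,0.2,14,-14.2,3,0,0,0.2,14,-14.2,3,0,0,0.2,14,-14.2,3,0,0,0.2,14,-14.2,3,0,0,0.2,14,-14.2,3,0,0,0.2,14,-14.2,3,0,0,0.2,14,-14.2,3,0,0,0.2,14,-14.2,3,0,0,0.2,14,-14.2,3,0,0,0.2,14,-14.2,3,0,0,0.2,14,-14.2,3,0,0,0.2,14,-14.2,3,0,0,0.2,14,-14.2,3,0,0,0.2,14,-14.2,3,0,0,0.2,14,-14.2,3,0,0,0.2,14,-14.2,3,0,0,0.2],
  "claw": 100,
  "newtons": 40
}}

```text
clock: 1.57
tcp_pos: [0.4976, 0.2016, 0.3142]
orientation: [-0.0, 0.03, 1.0, 0.0]
wrist_force: [-0.1, 0.0, 0.3]
finger_gap: 0.0851
grip_force: 0.0
```

```bash
python3 - <<'E'
from h import *
r=take("wrist",1);cv2.imwrite("pics/w1.png",cv2.resize(r["image"],None,fx=1.5,fy=1.5))
print(status.get_state()["joint_pos"])
c=np.array([.571,.150,0]);y=-.05
for p in((0,0,.006),(.085,.085,.052),(.085,-.085,.052),(-.085,-.085,.052),(-.085,.085,.052)):
    w=c+[p[0]*np.cos(y)-p[1]*np.sin(y),p[0]*np.sin(y)+p[1]*np.cos(y),p[2]];print(p,w.round(3),(proj(r,w,True)[0]*1.5).round())
E
```

```text
[2.35371889e-01 2.29550733e-01 1.16072821e-01 1.45773349e+00
 2.60399831e-04 2.94798376e-01]
(0, 0, 0.006) [0.571 0.15  0.006] [337. 300.]
(0.085, 0.085, 0.052) [0.66  0.231 0.052] [419. 392.]
(0.085, -0.085, 0.052) [0.652 0.061 0.052] [257. 391.]
(-0.085, -0.085, 0.052) [0.482 0.069 0.052] [238. 230.]
(-0.085, 0.085, 0.052) [0.49  0.239 0.052] [422. 226.]
```

View pics/w1.png

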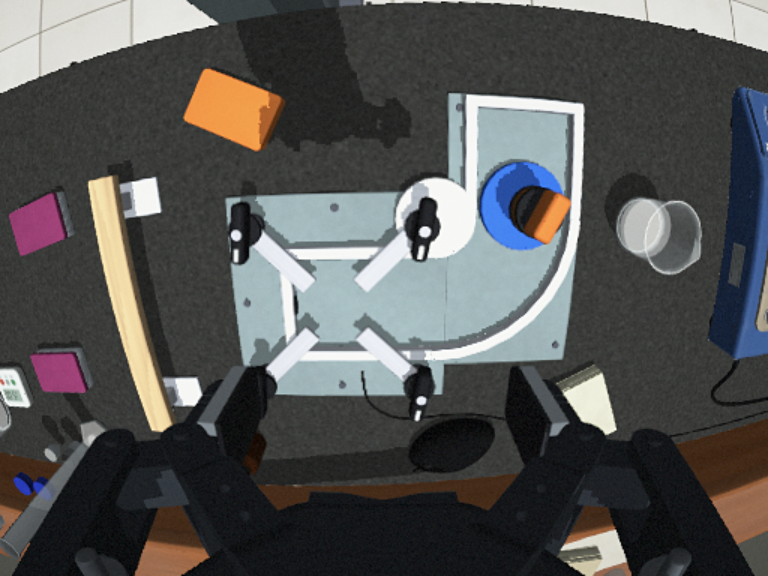

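```bash
python3 - <<'E'
from h import *
r=load("wrist",1);im=r["image"]
for k,(u,v) in dict(c=(240,232),d=(423,229),a=(420,393)).items():
    u,v=int(u/1.5),int(v/1.5);w=24;roi=im[v-w:v+w,u-w:u+w].max(2)
    m=(roi<60).astype(np.uint8);n,l,st,c=cv2.connectedComponentsWithStats(m);kk=1+st[1:,4].argmax()
    pc=[int(x) for x in st[kk]];hull=cv2.convexHull(np.argwhere(l==kk)[:,::-1].astype(np.int32))
    hm=np.zeros_like(m);cv2.fillConvexPoly(hm,hull,1)
    wm=((roi>120)&(cv2.erode(hm,np.ones((3,3)))>0)).astype(np.uint8)
    n2,l2,s2,c2=cv2.connectedComponentsWithStats(wm)
    for i in range(1,n2):
        if s2[i,4]>=3: print(k,"white",s2[i,4],plane(r,[c2[i]+[u-w,v-w]],.064,True)[0].round(4))
    rc=cv2.minAreaRect(hull);print(k,plane(r,cv2.boxPoints(rc)+[u-w,v-w],.064,True)[:,:2].round(4).tolist())
for nm,lo,hi,z in(("orange",(5,180,150),(18,255,255),.101),("blue",(100,150,60),(125,255,255),.02),("purple",(140,80,40),(172,255,255),.024),("beam",(8,50,120),(25,160,255),.05)):
    for c in blobs(im,lo,hi,60): print(nm,np.round(cen(c)),plane(r,[cen(c)],z,True)[0].round(4),plane(r,cv2.boxPoints(cv2.minAreaRect(c)),z,True)[:,:2].round(4).tolist())
E
```

```text
c white 54 [0.4598 0.0666 0.064 ]
c white 44 [0.484  0.0703 0.064 ]
c white 3 [0.4868 0.0626 0.064 ]
c white 7 [0.4967 0.083  0.064 ]
c white 3 [0.4967 0.0626 0.064 ]
c white 27 [0.5027 0.0677 0.064 ]
c [[0.4455, 0.0428], [0.4441, 0.0972], [0.5094, 0.0992], [0.513, 0.0431]]
d white 50 [0.4927 0.2394 0.064 ]
d white 4 [0.5041 0.2441 0.064 ]
d white 35 [0.5113 0.2354 0.064 ]
d [[0.4626, 0.2242], [0.464, 0.2528], [0.5188, 0.251], [0.5172, 0.2216]]
a white 11 [0.6279 0.2244 0.064 ]
a white 28 [0.6505 0.2474 0.064 ]
a white 22 [0.651  0.2115 0.064 ]
a white 32 [0.6623 0.2315 0.064 ]
a white 22 [0.681  0.2273 0.064 ]
a [[0.6196, 0.1969], [0.6245, 0.2653], [0.7001, 0.2663], [0.6941, 0.1926]]
orange [178.  76.] [0.384  0.1197 0.101 ] [[0.4022, 0.1033], [0.364, 0.1187], [0.3701, 0.1321], [0.4081, 0.117]]
orange [136.  56.] [0.3514 0.069  0.101 ] [[0.3678, 0.052], [0.3357, 0.0689], [0.3595, 0.1103], [0.391, 0.0942]]
blue [ 15. 323.] [ 0.8835 -0.4654  0.02  ] [[0.8853, -0.5012], [0.8483, -0.4426], [0.8778, -0.4198], [0.9165, -0.4771]]
blue [506. 141.] [0.484  0.6816 0.02  ] [[0.5223, 0.6765], [
[... 400 characters left out ...]
ple [ 25. 149.] [ 0.4497 -0.2086  0.024 ] [[0.4251, -0.2743], [0.4143, -0.171], [0.4697, -0.1524], [0.4859, -0.2531]]
beam [409. 380.] [1.0544 0.5517 0.05  ] [[1.0162, 0.5011], [1.0461, 0.5797], [1.0868, 0.5931], [1.0535, 0.5107]]
beam [112. 373.] [ 0.9685 -0.1604  0.05  ] [[1.0353, -0.2553], [0.9268, -0.1952], [0.9282, -0.074], [1.0298, -0.1165]]
beam [  5. 345.] [ 0.9606 -0.5393  0.05  ] [[0.9299, -0.5404], [0.9105, -0.4616], [1.0131, -0.5351], [1.0419, -0.6283]]
beam [496. 340.] [1.001  0.8218 0.05  ] [[0.9287, 0.7003], [0.9286, 0.8435], [1.1291, 1.026], [1.1083, 0.8331]]
beam [ 84. 201.] [ 0.5449 -0.0744  0.05  ] [[0.4122, -0.106], [0.4112, -0.0653], [0.7047, -0.0577], [0.7184, -0.1053]]
```

```bash
python3 - <<'E'
from h import *
r=load("wrist",1);im=r["image"];hsv=cv2.cvtColor(im,cv2.COLOR_BGR2HSV)
print(hsv[140,365],hsv[145,368],hsv[155,360])
for c in blobs(im[100:180,320:400].copy(),(8,140,215),(24,255,255),50):
    q=cv2.approxPolyDP(c,3,True)[:,0]+[320,100];P=plane(r,q,.101,True)[:,:2]
    print(cv2.contourArea(c),q.tolist(),P.round(4).tolist(),plane(r,[np.add(cen(c),[320,100])],.101,True))
    b=plane(r,cv2.boxPoints(cv2.minAreaRect(c))+[320,100],.101,True)[:,:2];print(b.round(4).tolist(),b.mean(0),[np.linalg.norm(b[i]-b[i-1]).round(4) for i in range(4)])
E
```

```text
[ 12 185 207] [ 15 170 244] [ 14 171 245]
307.0 [[374, 130], [357, 155], [363, 161], [379, 137]] [[0.46, 0.3512], [0.4907, 0.3288], [0.4985, 0.337], [0.4688, 0.3582]] [[0.47941892 0.34369021 0.101     ]]
[[0.4934, 0.3272], [0.4582, 0.3478], [0.4648, 0.3608], [0.5005, 0.3401]] [0.47923235 0.3439652 ] [np.float64(0.0147), np.float64(0.0408), np.float64(0.0146), np.float64(0.0413)]
```

```bash
cat >> h.py <<'E'
C=np.array([.5732,.1509]);PSI=-.049
def d2w(p):
    c,s=np.cos(PSI),np.sin(PSI);return C+np.atleast_2d(p)@np.array([[c,s],[-s,c]])
E
python3 - <<'E'
from h import *
r=load("wrist",1);print("beaker",plane(r,[(640/1.5,225/1.5),(617/1.5,225/1.5)],0,True).round(3))
s=status.get_state()["tcp_pos"];h=np.array([.4795,.344]);print((h-s[:2])/.025)
pts=[(-.103,.188),(-.09,.19)]+[(-.09+.09*np.sin(a),.1+.09*np.cos(a)) for a in np.radians(np.arange(7.5,91,7.5))]+[(0,y) for y in(.088,.076,.064,.052,.04,.028,.016,.006,0,-.002)]
print(((d2w(pts)-h)/.025).round(2).tolist())
E
```

```text
beaker [[ 0.505  0.496 -0.   ]
 [ 0.505  0.464  0.   ]]
[-0.72592188  5.69235962]
[[0.0, -0.01], [0.52, 0.04], [0.99, -0.01], [1.45, -0.12], [1.89, -0.3], [2.3, -0.53], [2.68, -0.81], [3.02, -1.13], [3.31, -1.5], [3.55, -1.91], [3.74, -2.34], [3.87, -2.79], [3.94, -3.26], [3.94, -3.73], [3.92, -4.21], [3.9, -4.69], [3.87, -5.17], [3.85, -5.65], [3.83, -6.13], [3.8, -6.61], [3.78, -7.08], [3.76, -7.48], [3.75, -7.72], [3.74, -7.8]]
```

Request:
{"method": "apply_moves", "body": {
  "moves": [-0.72,5.7,-5.5,0,0,-0.52,-0.72,5.7,-5.5,0,0,-0.52,-0.72,5.7,-5.5,0,0,-0.52,-0.72,5.7,-5.5,0,0,-0.52,-0.72,5.7,-5.5,0,0,-0.52,-0.72,5.7,-5.5,0,0,-0.52,-0.72,5.7,-5.5,0,0,-0.52],
  "claw": 60
}}

```text
clock: 2.2
tcp_pos: [0.4783, 0.3443, 0.1752]
orientation: [-0.001, 0.284, 0.959, -0.001]
wrist_force: [-0.3, -0.9, -0.2]
finger_gap: 0.0511
grip_force: 0.0
```

```bash
python3 - <<'E'
from h import *
r=take("wrist",2);cv2.imwrite("pics/w2.png",r["image"]);im=r["image"];print(status.get_state()["tcp_pos"])
for c in blobs(im,(8,140,215),(24,255,255),200):
    b=plane(r,cv2.boxPoints(cv2.minAreaRect(c)),.101,True)[:,:2];print(np.round(cen(c)),b.round(4).tolist(),b.mean(0),[np.linalg.norm(b[i]-b[i-1]).round(4) for i in range(4)])
E
```

```text
[0.47959785 0.34373635 0.17672134]
[ 31. 223.] [[0.3448, 0.1355], [0.3803, 0.1988], [0.4106, 0.1691], [0.3768, 0.097]] [0.37812539 0.1500754 ] [np.float64(0.05), np.float64(0.0726), np.float64(0.0424), np.float64(0.0796)]
[255. 214.] [[0.4676, 0.3434], [0.4749, 0.3564], [0.5003, 0.3423], [0.4926, 0.3286]] [0.48383938 0.34269508] [np.float64(0.0291), np.float64(0.0149), np.float64(0.029), np.float64(0.0156)]
```

View pics/w2.png

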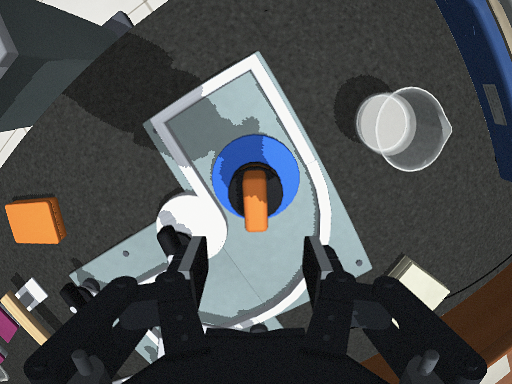

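Request:
{"method": "apply_moves", "body": {
  "moves": [0,0,-1.9,0,0,0,0,0,-3.0,0,0,0,0,0,-3.8,0,0,0,0,0,-3.8,0,0,0,0,0,-3.8,0,0,0]
}}

```text
clock: 2.67
tcp_pos: [0.4811, 0.3422, 0.0827]
orientation: [0.0, 0.287, 0.958, -0.0]
wrist_force: [-0.1, -0.4, 1.2]
finger_gap: 0.0514
grip_force: 0.0
```

Request:
{"method": "apply_moves", "body": {
  "moves": [0,0,0,0,0,0,0,0,0,0,0,0,0,0,0,0,0,0,0,0,0,0,0,0,0,0,0,0,0,0,0,0,0,0,0,0],
  "claw": 0,
  "newtons": 40
}}

```text
clock: 3.17
tcp_pos: [0.4825, 0.3435, 0.0846]
orientation: [0.002, 0.287, 0.958, 0.001]
wrist_force: [-0.2, -1.3, 7.8]
finger_gap: 0.0174
grip_force: 40.3
```

Request:
{"method": "apply_moves", "body": {
  "moves": [0.25,0.02,0.04,0,0,0,0.52,0.04,0.04,0,0,0,0.75,0.02,0.04,0,0,0,0.99,-0.01,0.04,0,0,0,1.22,-0.06,0.04,0,0,0,1.45,-0.12,0.04,0,0,0,1.67,-0.2,0.04,0,0,0,1.89,-0.3,0.04,0,0,0,2.1,-0.41,0.04,0,0,0,2.3,-0.53,0.04,0,0,0,2.49,-0.66,0.04,0,0,0,2.68,-0.81,0.04,0,0,0,2.86,-0.97,0.04,0,0,0,3.02,-1.13,0.04,0,0,0]
}}

```text
clock: 4.33
tcp_pos: [0.5579, 0.3158, 0.0846]
orientation: [0.001, 0.287, 0.958, 0.002]
wrist_force: [-2.1, 2.5, 6.1]
finger_gap: 0.0176
grip_force: 40.0
```

Request:
{"method": "apply_moves", "body": {
  "moves": [0.15,-0.18,0,0,0,0,0.29,-0.37,0,0,0,0,0.53,-0.78,0,0,0,0,0.72,-1.21,0,0,0,0,0.85,-1.66,0,0,0,0,0.92,-2.13,0,0,0,0,0.92,-2.6,0,0,0,0,0.9,-3.08,0,0,0,0,0.88,-3.56,0,0,0,0,0.85,-4.04,0,0,0,0,0.83,-4.52,0,0,0,0,0.81,-5,0,0,0,0,0.78,-5.48,0,0,0,0,0.76,-5.95,0,0,0,0,0.74,-6.3,0,0,0,0,0.73,-6.5,0,0,0,0,0.72,-6.7,0,0,0,0,0.72,-6.7,0,0,0,0]
}}

```text
clock: 5.83
tcp_pos: [0.5769, 0.1474, 0.0846]
orientation: [0.002, 0.287, 0.958, 0.002]
wrist_force: [1.6, 2.7, 5.8]
finger_gap: 0.017
grip_force: 40.0
```

Request:
{"method": "apply_moves", "body": {
  "moves": [0,-0.12,0,0,0,0,0,-0.24,0,0,0,0,0,-0.24,0,0,0,0,0,-0.24,0,0,0,0]
}}

```text
clock: 6.17
tcp_pos: [0.5773, 0.1454, 0.0854]
orientation: [0.002, 0.286, 0.958, 0.005]
wrist_force: [1.8, 13.1, 8.1]
finger_gap: 0.0175
grip_force: 40.2
```

Request:
{"method": "apply_moves", "body": {
  "moves": [0,0.16,0,0,0,0,0,0.16,0,0,0,0,0,0.16,0,0,0,0,0,0.16,0,0,0,0,0,0.16,0,0,0,0],
  "claw": 70
}}

```text
clock: 6.58
tcp_pos: [0.5741, 0.1447, 0.0823]
orientation: [-0.0, 0.287, 0.958, -0.0]
wrist_force: [0.6, 1.1, -0.5]
finger_gap: 0.0599
grip_force: 0.0
```

Request:
{"method": "apply_moves", "body": {
  "moves": [-0.2,0.2,1.5,0,0,0,-1.5,1,4,0,0,0.5,-3,2,8,0,0,0.5,-3,2,8,0,0,0.5,-3,2,8,0,0,0.5,-3,2,8,0,0,0.5,-3,2,8,0,0,0.5,-3,2,8,0,0,0.5]
}}

```text
clock: 7.25
tcp_pos: [0.4998, 0.1952, 0.2837]
orientation: [0.001, 0.041, 0.999, 0.0]
wrist_force: [0.0, 0.1, -0.7]
finger_gap: 0.06
grip_force: 0.0
```

```bash
python3 - <<'E'
from h import *
r=take("wrist",3);cv2.imwrite("pics/w3.png",r["image"][60:320,100:460].repeat(2,0).repeat(2,1));im=r["image"];print(status.get_state()["tcp_pos"])
for c in blobs(im,(8,140,215),(24,255,255),100):
    b=plane(r,cv2.boxPoints(cv2.minAreaRect(c)),.101,True)[:,:2];print(np.round(cen(c)),b.round(4).tolist(),b.mean(0),[np.linalg.norm(b[i]-b[i-1]).round(4) for i in range(4)])
E
```

```text
[0.49938516 0.19485947 0.28212292]
[222. 235.] [[0.5862, 0.1338], [0.5524, 0.156], [0.5612, 0.1684], [0.5956, 0.1466]] [0.57385571 0.15120686] [np.float64(0.0159), np.float64(0.0404), np.float64(0.0152), np.float64(0.0407)]
[146.  70.] [[0.3782, 0.0484], [0.3375, 0.0709], [0.373, 0.1309], [0.4125, 0.1103]] [0.37528283 0.09014079] [np.float64(0.0707), np.float64(0.0465), np.float64(0.0697), np.float64(0.0446)]
```

View pics/w3.png

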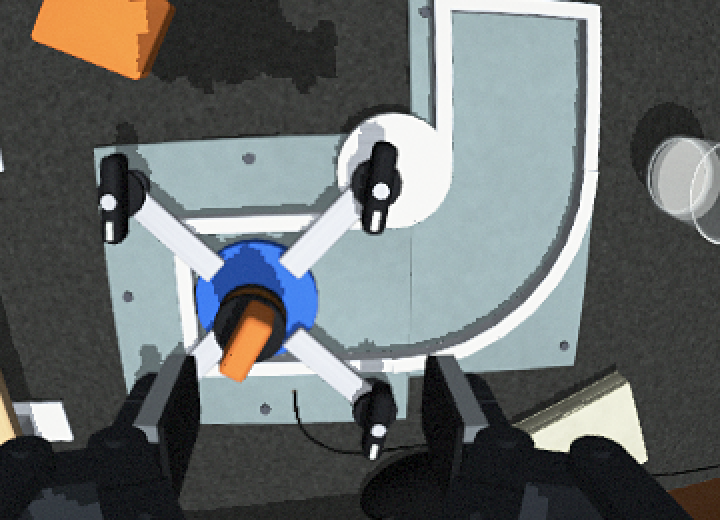

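Request:
{"method": "apply_moves", "body": {
  "moves": [6.51,1.47,-4.5,0,0,-0.14,6.51,1.47,-4.5,0,0,-0.14,6.51,1.47,-4.5,0,0,-0.14,6.51,1.47,-4.5,0,0,-0.14,6.51,1.47,-4.5,0,0,-0.14,6.51,1.47,-4.5,0,0,-0.14,6.51,1.47,-4.5,0,0,-0.14,6.51,1.47,-6,0,0,-0.14,6.51,1.47,-7.2,0,0,-0.14,6.51,1.47,-8.3,0,0,-0.14,6.51,1.47,-9.42,0,0,-0.14,6.51,1.47,-9.42,0,0,-0.14],
  "claw": 60
}}

```text
clock: 8.3
tcp_pos: [0.657, 0.2303, 0.0416]
orientation: [-0.005, 0.111, 0.994, -0.002]
wrist_force: [-1.2, 0.1, -2.6]
finger_gap: 0.0512
grip_force: 0.0
```

Request:
{"method": "apply_moves", "body": {
  "moves": [0,0,0,0,0,0,0,0,0,0,0,0,0,0,0,0,0,0,0,0,0,0,0,0,0,0,0,0,0,0],
  "claw": 0,
  "newtons": 40
}}

```text
clock: 8.72
tcp_pos: [0.663, 0.2301, 0.0509]
orientation: [0.002, 0.111, 0.994, -0.001]
wrist_force: [-4.0, -7.1, 5.9]
finger_gap: 0.0143
grip_force: 42.0
```

Request:
{"method": "apply_moves", "body": {
  "moves": [0,0,0,0,0,-0.12,0,0,0,0,0,-0.24,0,0,0,0,0,-0.36,0,0,0,0,0,-0.48,0,0,0,0,0,-0.6,0,0,0,0,0,-0.72,0,0,0,0,0,-0.82,0,0,0,0,0,-0.9,0,0,0,0,0,-0.9]
}}

```text
clock: 9.47
tcp_pos: [0.6621, 0.229, 0.0509]
orientation: [0.002, 0.534, 0.845, -0.002]
wrist_force: [-5.9, -10.6, 8.2]
finger_gap: 0.0143
grip_force: 42.3
```

Request:
{"method": "apply_moves", "body": {
  "moves": [0,0,0,0,0,0,0,0,0,0,0,0,0,0,0,0,0,0],
  "claw": 60
}}

```text
clock: 9.72
tcp_pos: [0.6635, 0.2325, 0.0494]
orientation: [0.001, 0.532, 0.847, 0.002]
wrist_force: [-0.0, -0.5, -0.1]
finger_gap: 0.0495
grip_force: 0.0
```

Request:
{"method": "apply_moves", "body": {
  "moves": [0,0,1.5,0,0,0,0,0,3,0,0,0,0,0,4.5,0,0,0,-1,-1,5,0,0,0.12,-1,-1,5,0,0,0.24]
}}

```text
clock: 10.13
tcp_pos: [0.637, 0.2057, 0.1783]
orientation: [0.003, 0.424, 0.905, 0.002]
wrist_force: [-1.1, 0.0, -0.8]
finger_gap: 0.051
grip_force: 0.0
```

Request:
{"method": "apply_moves", "body": {
  "moves": [-6.13,-5.45,0,0,0,0.74,-6.13,-5.45,0,0,0,0.74,-6.13,-5.45,0,0,0,0.74,-6.13,-5.45,0,0,0,0.74,-6.13,-5.45,0,0,0,0.74,-6.13,-5.45,0,0,0,0.74,-6.13,-5.45,0,0,0,0.74,-6.13,-5.45,-1.3,0,0,0.74,-6.13,-5.45,-2.6,0,0,0.74,-6.13,-5.45,-3.9,0,0,0.74,-6.13,-5.45,-5,0,0,0.74,-6.13,-5.45,-5,0,0,0.74,-6.13,-5.45,-5,0,0,0.74]
}}

```text
clock: 11.22
tcp_pos: [0.4838, 0.0714, 0.0468]
orientation: [-0.001, 0.071, 0.997, 0.0]
wrist_force: [-0.8, 0.3, -0.3]
finger_gap: 0.0513
grip_force: 0.0
```

Request:
{"method": "apply_moves", "body": {
  "moves": [0,0,0,0,0,0,0,0,0,0,0,0,0,0,0,0,0,0,0,0,0,0,0,0,0,0,0,0,0,0],
  "claw": 0
}}

```text
clock: 11.63
tcp_pos: [0.4864, 0.0686, 0.0504]
orientation: [0.003, 0.072, 0.997, -0.002]
wrist_force: [-2.3, -8.0, 7.6]
finger_gap: 0.0142
grip_force: 45.1
```

Request:
{"method": "apply_moves", "body": {
  "moves": [0,0,0,0,0,-0.12,0,0,0,0,0,-0.24,0,0,0,0,0,-0.36,0,0,0,0,0,-0.48,0,0,0,0,0,-0.6,0,0,0,0,0,-0.72,0,0,0,0,0,-0.84,0,0,0,0,0,-0.96,0,0,0,0,0,-0.98,0,0,0,0,0,-0.98]
}}

```text
clock: 12.47
tcp_pos: [0.4847, 0.0661, 0.0504]
orientation: [0.004, 0.534, 0.845, -0.004]
wrist_force: [-6.9, -18.4, 11.8]
finger_gap: 0.0142
grip_force: 46.5
```

Request:
{"method": "apply_moves", "body": {
  "moves": [0,0,0,0,0,0,0,0,0,0,0,0,0,0,0,0,0,0],
  "claw": 60
}}

```text
clock: 12.72
tcp_pos: [0.4852, 0.0709, 0.0488]
orientation: [0.001, 0.532, 0.847, 0.001]
wrist_force: [0.1, -1.3, -0.0]
finger_gap: 0.0496
grip_force: 0.0
```

Request:
{"method": "apply_moves", "body": {
  "moves": [0,0,1.5,0,0,0,0,0,3,0,0,0,0,0,4.5,0,0,0,0,0,5,0,0,0.12,0,0,5,0,0,0.24]
}}

```text
clock: 13.13
tcp_pos: [0.487, 0.0712, 0.1774]
orientation: [0.004, 0.424, 0.906, 0.002]
wrist_force: [0.2, -0.4, 0.5]
finger_gap: 0.0511
grip_force: 0.0
```

Request:
{"method": "apply_moves", "body": {
  "moves": [6.76,-0.48,0,0,0,0.7,6.76,-0.48,0,0,0,0.7,6.76,-0.48,0,0,0,0.7,6.76,-0.48,0,0,0,0.7,6.76,-0.48,0,0,0,0.7,6.76,-0.48,0,0,0,0.7,6.76,-0.48,0,0,0,0.7,6.76,-0.48,0,0,0,0.7,6.76,-0.48,0,0,0,0.7]
}}

```text
clock: 13.88
tcp_pos: [0.6526, 0.0591, 0.1727]
orientation: [0.0, 0.092, 0.996, 0.0]
wrist_force: [0.2, -0.0, 0.1]
finger_gap: 0.0515
grip_force: 0.0
```

```bash
python3 - <<'E'
from h import *
r=take("wrist",4);print(status.get_state()["tcp_pos"],proj(r,[.653,.0583,.064],True))
cv2.imwrite("pics/w4.png",r["image"])
E
```

```text
[0.65251952 0.05906392 0.17290442] [[252.74824281 192.32806248]]
```

View pics/w4.png

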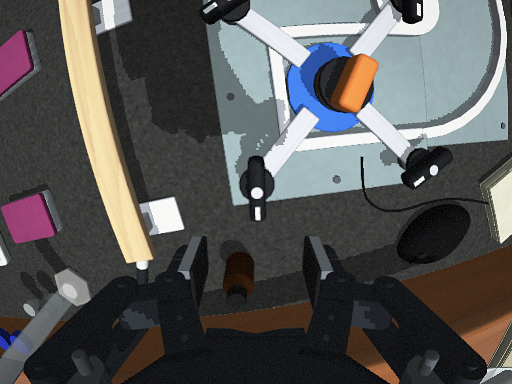

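```bash
python3 - <<'E'
from h import *
r=load("wrist",4)
print(plane(r,[(233,245),(238,272),(237,292)],0,True).round(3)[0],plane(r,[(238,290)],.076,True).round(3),plane(r,[(257,193)],.066,True).round(3))
S=load("scene",0);D=load("side",0)
print("bottle",tri((S,D),((140+613/4.2,160+75/4.2),(188,205))),plane(S,[(140+613/4.2,160+100/4.2)],0.005))
E
```

```text
[0.732 0.02  0.   ] [[0.742 0.027 0.076]] [[0.654 0.062 0.066]]
bottle [0.7549008  0.02322644 0.0274474 ] [[0.74511599 0.01848723 0.005     ]]
```

Request:
{"method": "apply_moves", "body": {
  "moves": [0,0.04,-1.3,0,0,0,0,0.04,-2.6,0,0,0,0,0.04,-3.9,0,0,0,0,0.04,-5,0,0,0,0,0.04,-5,0,0,0,0,0.04,-5,0,0,0]
}}

```text
clock: 14.43
tcp_pos: [0.6511, 0.0599, 0.0466]
orientation: [-0.002, 0.091, 0.996, -0.0]
wrist_force: [0.2, -0.1, 0.2]
finger_gap: 0.0511
grip_force: 0.0
```

Request:
{"method": "apply_moves", "body": {
  "moves": [0,0,0,0,0,0,0,0,0,0,0,0,0,0,0,0,0,0,0,0,0,0,0,0,0,0,0,0,0,0],
  "claw": 0
}}

```text
clock: 14.85
tcp_pos: [0.655, 0.0601, 0.0505]
orientation: [0.003, 0.091, 0.996, 0.001]
wrist_force: [-0.7, 2.4, 6.8]
finger_gap: 0.0139
grip_force: 44.0
```

Request:
{"method": "apply_moves", "body": {
  "moves": [0,0,0,0,0,-0.12,0,0,0,0,0,-0.24,0,0,0,0,0,-0.36,0,0,0,0,0,-0.48,0,0,0,0,0,-0.6,0,0,0,0,0,-0.72,0,0,0,0,0,-0.84,0,0,0,0,0,-0.94,0,0,0,0,0,-0.94]
}}

```text
clock: 15.6
tcp_pos: [0.6538, 0.0586, 0.0504]
orientation: [0.002, 0.534, 0.845, -0.0]
wrist_force: [-3.3, -2.1, 8.5]
finger_gap: 0.0145
grip_force: 44.5
```

Request:
{"method": "apply_moves", "body": {
  "moves": [0,0,0,0,0,0,0,0,0,0,0,0,0,0,0,0,0,0],
  "claw": 60
}}

```text
clock: 15.85
tcp_pos: [0.6533, 0.0597, 0.0481]
orientation: [0.001, 0.532, 0.847, 0.0]
wrist_force: [-0.4, -0.2, 0.6]
finger_gap: 0.0497
grip_force: 0.0
```

Request:
{"method": "apply_moves", "body": {
  "moves": [0,0,1.5,0,0,0,0,0,3,0,0,0,0,0,4.5,0,0,0,0,0,5,0,0,0.12,0,0,5,0,0,0.24]
}}

```text
clock: 16.27
tcp_pos: [0.6555, 0.0597, 0.1779]
orientation: [0.004, 0.424, 0.906, 0.002]
wrist_force: [0.4, 0.1, -0.4]
finger_gap: 0.0511
grip_force: 0.0
```

Request:
{"method": "apply_moves", "body": {
  "moves": [-6.45,7.07,0,0,0,0.67,-6.45,7.07,0,0,0,0.67,-6.45,7.07,0,0,0,0.67,-6.45,7.07,0,0,0,0.67,-6.45,7.07,0,0,0,0.67,-6.45,7.07,0,0,0,0.67,-6.45,7.07,0,0,0,0.67,-6.45,7.07,0,0,0,0.67,-6.45,7.07,-1.3,0,0,0.67,-6.45,7.07,-2.6,0,0,0.67,-6.45,7.07,-3.9,0,0,0.67,-6.45,7.07,-5,0,0,0.67,-6.45,7.07,-5,0,0,0.67,-6.45,7.07,-5,0,0,0.67]
}}

```text
clock: 17.43
tcp_pos: [0.4911, 0.2351, 0.0461]
orientation: [-0.002, 0.107, 0.994, -0.001]
wrist_force: [-0.2, 0.4, 0.0]
finger_gap: 0.0511
grip_force: 0.0
```

Request:
{"method": "apply_moves", "body": {
  "moves": [0,0,0,0,0,0,0,0,0,0,0,0,0,0,0,0,0,0,0,0,0,0,0,0,0,0,0,0,0,0],
  "claw": 0
}}

```text
clock: 17.85
tcp_pos: [0.4945, 0.238, 0.0505]
orientation: [0.003, 0.106, 0.994, 0.002]
wrist_force: [-0.3, 4.7, 7.1]
finger_gap: 0.0139
grip_force: 45.7
```

Request:
{"method": "apply_moves", "body": {
  "moves": [0,0,0,0,0,-0.12,0,0,0,0,0,-0.24,0,0,0,0,0,-0.36,0,0,0,0,0,-0.48,0,0,0,0,0,-0.6,0,0,0,0,0,-0.72,0,0,0,0,0,-0.84,0,0,0,0,0,-0.91,0,0,0,0,0,-0.91]
}}

```text
clock: 18.6
tcp_pos: [0.4928, 0.236, 0.0504]
orientation: [0.002, 0.533, 0.846, 0.001]
wrist_force: [-3.2, -3.7, 11.8]
finger_gap: 0.0143
grip_force: 46.6
```

Request:
{"method": "apply_moves", "body": {
  "moves": [0,0,0,0,0,0,0,0,0,0,0,0,0,0,0,0,0,0],
  "claw": 60
}}

```text
clock: 18.85
tcp_pos: [0.4921, 0.2365, 0.0482]
orientation: [0.001, 0.532, 0.847, 0.0]
wrist_force: [0.4, -0.2, -0.5]
finger_gap: 0.0496
grip_force: 0.0
```

Request:
{"method": "apply_moves", "body": {
  "moves": [0,0,1.5,0,0,0,0,0,3,0,0,0,0,0,4.5,0,0,0,0,0,5,0,0,0.02,0,0,5,0,0,0.02]
}}

```text
clock: 19.27
tcp_pos: [0.4941, 0.2372, 0.1769]
orientation: [0.003, 0.523, 0.852, 0.003]
wrist_force: [0.1, 0.0, -0.2]
finger_gap: 0.051
grip_force: 0.0
```

```bash
python3 - <<'E'
from h import *
take("wrist",5);print(status.get_state()["joint_pos"])
E
```

```text
[ 3.01168160e-01  2.83088342e-01 -1.56461803e-01  1.12694199e+00
 -1.58287190e-04  1.40300144e+00]
```

View pics/wrist5.png

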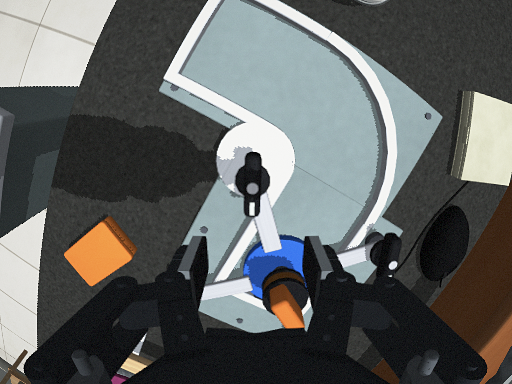

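Request:
{"method": "apply_moves", "body": {
  "moves": [0,0,-1.3,0,0,0,0,0,-2.6,0,0,0,0,0,-3.9,0,0,0,0,0,-5,0,0,0,0,0,-5,0,0,0,0,0,-5,0,0,0]
}}

```text
clock: 19.82
tcp_pos: [0.4888, 0.2356, 0.0448]
orientation: [-0.002, 0.524, 0.852, -0.003]
wrist_force: [-0.5, -0.4, 0.9]
finger_gap: 0.0516
grip_force: 0.0
```

Request:
{"method": "apply_moves", "body": {
  "moves": [0,0,0,0,0,0,0,0,0,0,0,0,0,0,0,0,0,0,0,0,0,0,0,0,0,0,0,0,0,0],
  "claw": 0
}}

```text
clock: 20.23
tcp_pos: [0.4927, 0.2365, 0.0504]
orientation: [0.001, 0.524, 0.852, 0.001]
wrist_force: [-3.6, -2.4, 7.8]
finger_gap: 0.0145
grip_force: 43.5
```

Request:
{"method": "apply_moves", "body": {
  "moves": [0,0,0,0,0,-0.12,0,0,0,0,0,-0.24,0,0,0,0,0,-0.36,0,0,0,0,0,-0.48,0,0,0,0,0,-0.6,0,0,0,0,0,-0.72,0,0,0,0,0,-0.82,0,0,0,0,0,-0.9,0,0,0,0,0,-0.96,0,0,0,0,0,-1,0,0,0,0,0,-1,0,0,0,0,0,-1]
}}

```text
clock: 21.23
tcp_pos: [0.4903, 0.2363, 0.0503]
orientation: [0.0, 0.867, 0.498, -0.0]
wrist_force: [-9.5, -2.4, 14.3]
finger_gap: 0.0144
grip_force: 51.4
```

Request:
{"method": "apply_moves", "body": {
  "moves": [0,0,0,0,0,0.03,0,0,0,0,0,0.03,0,0,0,0,0,0.03],
  "claw": 60
}}

```text
clock: 21.48
tcp_pos: [0.4929, 0.2369, 0.0491]
orientation: [0.0, 0.86, 0.509, 0.002]
wrist_force: [-0.8, 0.5, 0.4]
finger_gap: 0.0499
grip_force: 0.0
```

Request:
{"method": "apply_moves", "body": {
  "moves": [0,0,1.5,0,0,0,0,0,3,0,0,0,0,0,4.5,0,0,0,6.45,-7.07,5,0,0,0.97,6.45,-7.07,5,0,0,0.97,6.45,-7.07,5,0,0,0.97,6.45,-7.07,5,0,0,0.97,6.45,-7.07,5,0,0,0.97,6.45,-7.07,5,0,0,0.97,6.45,-7.07,5,0,0,0.97,6.45,-7.07,5,0,0,0.97,6.45,-7.07,5,0,0,0.97,6.45,-7.07,5,0,0,0.97]
}}

```text
clock: 22.57
tcp_pos: [0.6531, 0.0595, 0.1726]
orientation: [0.0, 0.525, 0.851, 0.0]
wrist_force: [-0.4, -0.8, 0.2]
finger_gap: 0.051
grip_force: 0.0
```

Request:
{"method": "apply_moves", "body": {
  "moves": [0,0,-1.3,0,0,0,0,0,-2.6,0,0,0,0,0,-3.9,0,0,0,0,0,-5,0,0,0,0,0,-5,0,0,0,0,0,-5,0,0,0]
}}

```text
clock: 23.07
tcp_pos: [0.6512, 0.0603, 0.0463]
orientation: [-0.002, 0.524, 0.852, -0.001]
wrist_force: [0.4, 0.4, 1.6]
finger_gap: 0.0512
grip_force: 0.0
```

Request:
{"method": "apply_moves", "body": {
  "moves": [0,0,0,0,0,0,0,0,0,0,0,0,0,0,0,0,0,0,0,0,0,0,0,0,0,0,0,0,0,0],
  "claw": 0
}}

```text
clock: 23.48
tcp_pos: [0.6537, 0.0591, 0.0504]
orientation: [0.002, 0.524, 0.852, 0.0]
wrist_force: [-3.5, -2.3, 8.0]
finger_gap: 0.0141
grip_force: 43.1
```

Request:
{"method": "apply_moves", "body": {
  "moves": [0,0,0,0,0,-0.12,0,0,0,0,0,-0.24,0,0,0,0,0,-0.36,0,0,0,0,0,-0.48,0,0,0,0,0,-0.6,0,0,0,0,0,-0.72,0,0,0,0,0,-0.82,0,0,0,0,0,-0.9,0,0,0,0,0,-0.96,0,0,0,0,0,-1,0,0,0,0,0,-1,0,0,0,0,0,-1]
}}

```text
clock: 24.48
tcp_pos: [0.6522, 0.0591, 0.0504]
orientation: [0.001, 0.867, 0.497, -0.0]
wrist_force: [-7.0, -2.9, 10.5]
finger_gap: 0.0143
grip_force: 48.6
```

Request:
{"method": "apply_moves", "body": {
  "moves": [0,0,0,0,0,0.03,0,0,0,0,0,0.03,0,0,0,0,0,0.03],
  "claw": 60
}}

```text
clock: 24.73
tcp_pos: [0.6538, 0.0597, 0.0488]
orientation: [0.001, 0.861, 0.509, 0.001]
wrist_force: [0.8, 0.3, -0.3]
finger_gap: 0.0498
grip_force: 0.0
```

Request:
{"method": "apply_moves", "body": {
  "moves": [0,0,1.5,0,0,0,0,0,3,0,0,0,0,0,4.5,0,0,0,0.33,6.79,5,0,0,0.97,0.33,6.79,5,0,0,0.97,0.33,6.79,5,0,0,0.97,0.33,6.79,5,0,0,0.97,0.33,6.79,5,0,0,0.97,0.33,6.79,5,0,0,0.97,0.33,6.79,5,0,0,0.97,0.33,6.79,5,0,0,0.97,0.33,6.79,5,0,0,0.97,0.33,6.79,5,0,0,0.97]
}}

```text
clock: 25.82
tcp_pos: [0.6612, 0.2296, 0.1726]
orientation: [0.0, 0.525, 0.851, 0.0]
wrist_force: [0.5, 0.2, 0.7]
finger_gap: 0.051
grip_force: 0.0
```

Request:
{"method": "apply_moves", "body": {
  "moves": [0,0,-1.3,0,0,0,0,0,-2.6,0,0,0,0,0,-3.9,0,0,0,0,0,-5,0,0,0,0,0,-5,0,0,0,0,0,-5,0,0,0]
}}

```text
clock: 26.32
tcp_pos: [0.6596, 0.2289, 0.0459]
orientation: [-0.001, 0.524, 0.851, -0.001]
wrist_force: [0.3, 0.3, 1.2]
finger_gap: 0.0511
grip_force: 0.0
```

Request:
{"method": "apply_moves", "body": {
  "moves": [0,0,0,0,0,0,0,0,0,0,0,0,0,0,0,0,0,0,0,0,0,0,0,0,0,0,0,0,0,0],
  "claw": 0
}}

```text
clock: 26.73
tcp_pos: [0.6619, 0.2292, 0.0504]
orientation: [0.001, 0.524, 0.852, 0.001]
wrist_force: [-2.8, -2.8, 6.9]
finger_gap: 0.0138
grip_force: 42.8
```

Request:
{"method": "apply_moves", "body": {
  "moves": [0,0,0,0,0,-0.12,0,0,0,0,0,-0.24,0,0,0,0,0,-0.36,0,0,0,0,0,-0.48,0,0,0,0,0,-0.6,0,0,0,0,0,-0.72,0,0,0,0,0,-0.82,0,0,0,0,0,-0.9,0,0,0,0,0,-0.96,0,0,0,0,0,-1,0,0,0,0,0,-1,0,0,0,0,0,-1]
}}

```text
clock: 27.73
tcp_pos: [0.6607, 0.2292, 0.0504]
orientation: [0.001, 0.867, 0.498, 0.0]
wrist_force: [-5.5, -2.9, 9.2]
finger_gap: 0.0146
grip_force: 47.8
```

Request:
{"method": "apply_moves", "body": {
  "moves": [0,0,0,0,0,0.03,0,0,0,0,0,0.03,0,0,0,0,0,0.03],
  "claw": 60
}}

```text
clock: 27.98
tcp_pos: [0.662, 0.2297, 0.0489]
orientation: [0.0, 0.861, 0.509, 0.001]
wrist_force: [0.8, -0.0, -0.3]
finger_gap: 0.0495
grip_force: 0.0
```

Request:
{"method": "apply_moves", "body": {
  "moves": [0,0,1.5,0,0,0,0,0,3,0,0,0,0,0,4.5,0,0,0,-7.13,-6.49,5,0,0,0.97,-7.13,-6.49,5,0,0,0.97,-7.13,-6.49,5,0,0,0.97,-7.13,-6.49,5,0,0,0.97,-7.13,-6.49,5,0,0,0.97,-7.13,-6.49,5,0,0,0.97,-7.13,-6.49,5,0,0,0.97,-7.13,-6.49,5,0,0,0.97,-7.13,-6.49,5,0,0,0.97,-7.13,-6.49,5,0,0,0.97]
}}

```text
clock: 29.07
tcp_pos: [0.4832, 0.0671, 0.173]
orientation: [0.001, 0.525, 0.851, 0.0]
wrist_force: [-0.1, -0.8, 0.2]
finger_gap: 0.0511
grip_force: 0.0
```

Request:
{"method": "apply_moves", "body": {
  "moves": [0,0,-1.3,0,0,0,0,0,-2.6,0,0,0,0,0,-3.9,0,0,0,0,0,-5,0,0,0,0,0,-5,0,0,0,0,0,-5,0,0,0]
}}

```text
clock: 29.57
tcp_pos: [0.4817, 0.0675, 0.0464]
orientation: [-0.002, 0.524, 0.852, -0.001]
wrist_force: [0.2, -0.3, 0.6]
finger_gap: 0.0513
grip_force: 0.0
```

Request:
{"method": "apply_moves", "body": {
  "moves": [0,0,0,0,0,0,0,0,0,0,0,0,0,0,0,0,0,0,0,0,0,0,0,0,0,0,0,0,0,0],
  "claw": 0
}}

```text
clock: 29.98
tcp_pos: [0.4844, 0.0666, 0.0504]
orientation: [0.002, 0.524, 0.852, 0.0]
wrist_force: [-3.2, -3.0, 9.5]
finger_gap: 0.0144
grip_force: 43.2
```

Request:
{"method": "apply_moves", "body": {
  "moves": [0,0,0,0,0,-0.12,0,0,0,0,0,-0.24,0,0,0,0,0,-0.36,0,0,0,0,0,-0.48,0,0,0,0,0,-0.6,0,0,0,0,0,-0.72,0,0,0,0,0,-0.82,0,0,0,0,0,-0.9,0,0,0,0,0,-0.96,0,0,0,0,0,-1,0,0,0,0,0,-1,0,0,0,0,0,-1]
}}

```text
clock: 30.98
tcp_pos: [0.4819, 0.0666, 0.0503]
orientation: [0.001, 0.867, 0.498, -0.001]
wrist_force: [-10.4, -3.1, 16.8]
finger_gap: 0.0142
grip_force: 49.6
```

Request:
{"method": "apply_moves", "body": {
  "moves": [0,0,0,0,0,0.03,0,0,0,0,0,0.03,0,0,0,0,0,0.03],
  "claw": 60
}}

```text
clock: 31.23
tcp_pos: [0.4844, 0.0672, 0.049]
orientation: [0.001, 0.861, 0.509, 0.002]
wrist_force: [-0.1, -0.0, 0.5]
finger_gap: 0.0494
grip_force: 0.0
```

Request:
{"method": "apply_moves", "body": {
  "moves": [0,0,1.5,0,0,0,0,0,3,0,0,0,0,0,5,0,0,0,1.5,-9.9,11.3,0,0,2.07,1.5,-9.9,11.3,0,0,2.07,1.5,-9.9,11.3,0,0,2.07,1.5,-9.9,11.3,0,0,2.07,1.5,-9.9,11.3,0,0,2.07,1.5,-9.9,11.3,0,0,2.07,1.5,-9.9,11.3,0,0,2.07,1.5,-9.9,11.3,0,0,2.07,1.5,-9.9,11.3,0,0,2.07,1.5,-9.9,11.3,0,0,2.07,1.5,-9.9,11.3,0,0,2.07,1.5,-9.9,11.3,0,0,2.07,1.5,-9.9,11.3,0,0,2.07,1.5,-9.9,11.3,0,0,2.07,1.5,-9.9,11.3,0,0,2.07,1.5,-9.9,11.3,0,0,2.07,1.5,-9.9,11.3,0,0,2.07],
  "claw": 100
}}

```text
clock: 32.9
tcp_pos: [0.5205, -0.1803, 0.3305]
orientation: [0.0, -0.002, 1.0, -0.0]
wrist_force: [-0.2, 0.3, 1.2]
finger_gap: 0.0851
grip_force: 0.0
```

Request:
{"method": "apply_moves", "body": {
  "moves": [0,0,0,0,0,0,0,0,0,0,0,0]
}}

```text
clock: 33.07
tcp_pos: [0.5205, -0.1803, 0.3303]
orientation: [0.0, 0.003, 1.0, -0.0]
wrist_force: [-0.3, 0.1, -0.7]
finger_gap: 0.0852
grip_force: 0.0
```

```bash
cat >> h.py <<'E'
def rects(r,lo,hi,z,amin=150):
    out=[]
    for c in blobs(r["image"],lo,hi,amin):
        P=plane(r,c[:,0],z,True)[:,:2];(x,y),(w,h),a=cv2.minAreaRect((P*1000).astype(np.float32))
        a=np.radians(a)+(np.pi/2 if h>w else 0);a=(a+np.pi/2)%np.pi-np.pi/2
        out.append((np.round(cen(c)).tolist(),round(x/1000,4),round(y/1000,4),round(max(w,h)),round(min(w,h)),"long yaw",round(a,3)))
    return out
E
python3 - <<'E'
from h import *
r=take("wrist",6);print(status.get_state()["tcp_pos"],status.get_state()["joint_pos"])
for o in rects(r,(140,80,40),(172,255,255),.024)+rects(r,(8,50,120),(25,160,255),.05): print(o)
E
```

```text
[ 0.52047252 -0.18030829  0.3301861 ] [-4.79327133e-01  2.58275024e-01  1.92061732e-01  1.50398220e+00
  1.51137506e-04 -4.74394015e-01]
([215.0, 229.0], 0.6475, -0.2462, 90, 60, 'long yaw', np.float64(-1.54))
([121.0, 135.0], 0.488, -0.3938, 92, 59, 'long yaw', np.float64(-1.477))
([230.0, 105.0], 0.4504, -0.2164, 90, 58, 'long yaw', np.float64(-1.414))
([111.0, 365.0], 1.0186, -0.5226, 233, 87, 'long yaw', np.float64(-0.537))
([394.0, 358.0], 0.9748, 0.1454, 118, 118, 'long yaw', np.float64(-1.549))
([14.0, 338.0], 0.9937, -0.8585, 319, 111, 'long yaw', np.float64(-0.768))
([487.0, 328.0], 0.9276, 0.4273, 136, 117, 'long yaw', np.float64(0.771))
([322.0, 172.0], 0.5612, -0.08, 299, 35, 'long yaw', np.float64(0.026))
```

View pics/wrist6.png

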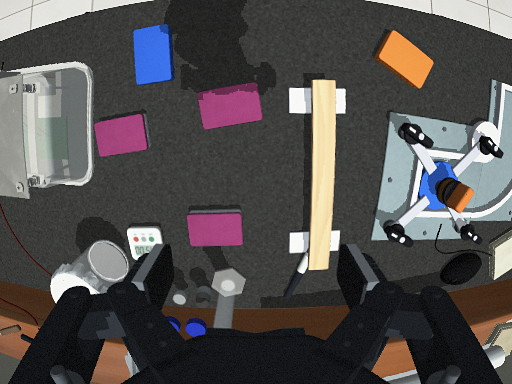

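```bash
python3 - <<'E'
from h import *
r=load("wrist",6);print("hexbase",plane(r,[(228,271),(228,283),(213,283),(244,283)],0.01,True).round(3).tolist())
print("timer",plane(r,[(143,245)],.017,True).round(3))
S=load("scene",0);D=load("side",0)
print("post base",plane(S,[(347,201)],0.01).round(3),plane(D,[(200,175)],0.01).round(3))
print("tube end/post top",tri((S,D),((240,112),(124,196))).round(3),tri((S,D),((352,147),(196,118))).round(3))
E
```

```text
hexbase [[0.737, -0.229, 0.01], [0.764, -0.23, 0.01], [0.764, -0.258, 0.01], [0.763, -0.201, 0.01]]
timer [[ 0.684 -0.38   0.017]]
post base [[ 0.746 -0.232  0.01 ]] [[ 0.759 -0.216  0.01 ]]
tube end/post top [0.843 0.273 0.219] [ 0.753 -0.216  0.243]
```

Request:
{"method": "apply_moves", "body": {
  "moves": [-2.8,-1.43,-9.2,0,0,-1.41,-2.8,-1.43,-9.2,0,0,-1.41,-2.8,-1.43,-9.2,0,0,-1.41,-2.8,-1.43,-9.2,0,0,-1.41,-2.8,-1.43,-9.2,0,0,-1.41,-2.8,-1.43,-9.2,0,0,-1.41,-2.8,-1.43,-9.2,0,0,-1.41,-2.8,-1.43,-9.2,0,0,-1.41,-2.8,-1.43,-9.2,0,0,-1.41,-2.8,-1.43,-9.2,0,0,-1.41,-2.8,-1.43,-9.2,0,0,-1.41,-2.8,-1.43,-9.2,0,0,-1.41,-2.8,-1.43,-9.2,0,0,-1.41]
}}

```text
clock: 34.2
tcp_pos: [0.4505, -0.2162, 0.1]
orientation: [0.0, 0.65, 0.76, 0.0]
wrist_force: [0.4, 0.6, -1.2]
finger_gap: 0.085
grip_force: 0.0
```

```bash
python3 - <<'E'
from h import *
r=take("wrist",7);print(status.get_state()["tcp_pos"])
for o in rects(r,(140,80,40),(172,255,255),.024): print(o)
E
```

```text
[ 0.45050865 -0.21616029  0.10003013]
([448.0, 254.0], 0.6443, -0.2441, 89, 63, 'long yaw', np.float64(-1.543))
([253.0, 201.0], 0.4503, -0.2157, 90, 58, 'long yaw', np.float64(-1.415))
```

Request:
{"method": "apply_moves", "body": {
  "moves": [0,0,-1.3,0,0,0,0,0,-2.5,0,0,0,0,0,-3.2,0,0,0,0,0,-3.62,0,0,0,0,0,-3.62,0,0,0,0,0,-3.62,0,0,0]
}}

```text
clock: 34.75
tcp_pos: [0.45, -0.2158, 0.009]
orientation: [-0.001, 0.649, 0.761, -0.0]
wrist_force: [1.1, 0.5, 1.1]
finger_gap: 0.0854
grip_force: 0.0
```

Request:
{"method": "apply_moves", "body": {
  "moves": [0,0,0,0,0,0,0,0,0,0,0,0,0,0,0,0,0,0,0,0,0,0,0,0,0,0,0,0,0,0],
  "claw": 0,
  "newtons": 50
}}

```text
clock: 35.17
tcp_pos: [0.4512, -0.2168, 0.0109]
orientation: [0.001, 0.649, 0.761, 0.0]
wrist_force: [-1.5, 0.9, 5.2]
finger_gap: 0.0571
grip_force: 53.4
```

Request:
{"method": "apply_moves", "body": {
  "moves": [0,0,0.5,0,0,0,0,0,1.5,0,0,0,0,0,2.5,0,0,0,0,0,4,0,0,0,0,0,4,0,0,0]
}}

```text
clock: 35.58
tcp_pos: [0.4539, -0.2184, 0.1162]
orientation: [0.005, 0.649, 0.761, 0.001]
wrist_force: [0.9, -0.5, -0.5]
finger_gap: 0.0567
grip_force: 54.0
```

Request:
{"method": "apply_moves", "body": {
  "moves": [0.1,1.3,0,0,0,-0.06,0.2,2.6,0,0,0,-0.13,0.3,3.9,0,0,0,-0.13,0.43,5.28,0,0,0,-0.13,0.43,5.28,0,0,0,-0.13,0.43,5.28,0,0,0,-0.13]
}}

```text
clock: 36.08
tcp_pos: [0.4611, -0.0825, 0.1096]
orientation: [0.0, 0.695, 0.719, 0.0]
wrist_force: [0.3, -0.7, -1.5]
finger_gap: 0.0563
grip_force: 53.9
```

```bash
python3 - <<'E'
from h import *
r=take("wrist",8);s=status.get_state();print(s["tcp_pos"],s["finger_gap"],s["grip_force"])
for o in rects(r,(140,80,40),(172,255,255),.115)+rects(r,(8,50,120),(25,160,255),.05,400): print(o)
cv2.imwrite("pics/w8.png",r["image"])
E
```

```text
[ 0.46136886 -0.08363631  0.10964127] 0.056771815135976365 53.94632577896118
([255.0, 250.0], 0.4622, -0.0837, 93, 61, 'long yaw', np.float64(-1.538))
([410.0, 211.0], 0.6081, -0.077, 201, 34, 'long yaw', np.float64(0.023))
```

View pics/w8.png

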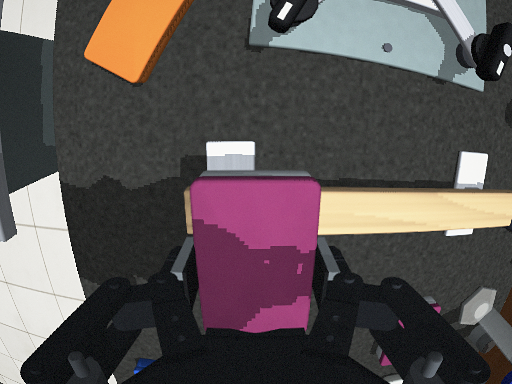

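Request:
{"method": "apply_moves", "body": {
  "moves": [0,0.1,-0.7,0,0,0,0,0.1,-1.3,0,0,0,0,0.1,-1.7,0,0,0,0,0.1,-1.88,0,0,0,0,0.1,-1.96,0,0,0,0,0.1,-1.96,0,0,0,0,0.1,-1.96,0,0,0]
}}

```text
clock: 36.72
tcp_pos: [0.4615, -0.0827, 0.0609]
orientation: [0.001, 0.697, 0.717, 0.0]
wrist_force: [0.1, -0.1, 0.3]
finger_gap: 0.0568
grip_force: 54.2
```

Request:
{"method": "apply_moves", "body": {
  "moves": [0,0,0,0,0,0,0,0,0,0,0,0,0,0,0,0,0,0,0,0,0,0,0,0,0,0,0,0,0,0],
  "claw": 88
}}

```text
clock: 37.13
tcp_pos: [0.4612, -0.0816, 0.0604]
orientation: [0.0, 0.697, 0.717, 0.0]
wrist_force: [-0.7, 0.3, 0.8]
finger_gap: 0.0752
grip_force: 0.0
```

Request:
{"method": "apply_moves", "body": {
  "moves": [0,0,1,0,0,0,0,0,2.2,0,0,0,0,0,4,0,0,0,1.07,-12.47,5.6,0,0,0.065,1.07,-12.47,5.6,0,0,0.065,1.07,-12.47,5.6,0,0,0.065,1.07,-12.47,5.6,0,0,0.065,1.07,-12.47,5.6,0,0,0.065,1.07,-12.47,5.6,0,0,0.065,1.07,-12.47,5.6,0,0,0.065,1.07,-12.47,5.6,0,0,0.065,1.07,-12.47,5.6,0,0,0.065,1.07,-12.47,5.6,0,0,0.065],
  "claw": 100
}}

```text
clock: 38.22
tcp_pos: [0.4875, -0.3947, 0.1996]
orientation: [-0.0, 0.674, 0.739, 0.0]
wrist_force: [0.2, 0.7, 0.3]
finger_gap: 0.0853
grip_force: 0.0
```

```bash
python3 - <<'E'
from h import *
r=take("wrist",9);s=status.get_state();print(s["tcp_pos"])
for z in(.024,.074):
    for o in rects(r,(140,80,40),(172,255,255),z): print(z,o)
S=take("scene",9)
for c in blobs(S["image"],(140,80,40),(172,255,255),80): print("scene",plane(S,[cen(c)],.024)[0].round(3),plane(S,[cen(c)],.074)[0].round(3),cv2.contourArea(c))
E
```

```text
[ 0.48745356 -0.39322974  0.19963191]
0.024 ([255.0, 173.0], 0.4883, -0.3953, 89, 58, 'long yaw', np.float64(-1.476))
0.024 ([407.0, 63.0], 0.6468, -0.2477, 90, 61, 'long yaw', np.float64(-1.54))
0.074 ([255.0, 173.0], 0.4872, -0.3827, 75, 49, 'long yaw', np.float64(-1.476))
0.074 ([407.0, 63.0], 0.6201, -0.2589, 75, 51, 'long yaw', np.float64(-1.54))
scene [ 0.485 -0.396  0.024] [ 0.44  -0.399  0.074] 413.0
scene [ 0.506 -0.062  0.024] [ 0.459 -0.083  0.074] 327.5
scene [ 0.646 -0.247  0.024] [ 0.592 -0.258  0.074] 289.5
```

Request:
{"method": "apply_moves", "body": {
  "moves": [0,-0.04,-1.5,0,0,0,0,-0.04,-3,0,0,0,0,-0.04,-4.5,0,0,0,0,-0.04,-6,0,0,0,0,-0.04,-7,0,0,0,0,-0.04,-7.62,0,0,0,0,-0.04,-7.62,0,0,0,0,-0.04,-7.62,0,0,0]
}}

```text
clock: 38.98
tcp_pos: [0.4874, -0.3921, 0.0093]
orientation: [-0.001, 0.672, 0.74, 0.0]
wrist_force: [0.6, -0.4, 0.7]
finger_gap: 0.0856
grip_force: 0.0
```

Request:
{"method": "apply_moves", "body": {
  "moves": [0,0,0,0,0,0,0,0,0,0,0,0,0,0,0,0,0,0,0,0,0,0,0,0,0,0,0,0,0,0],
  "claw": 0
}}

```text
clock: 39.4
tcp_pos: [0.4891, -0.3953, 0.0124]
orientation: [0.002, 0.673, 0.74, 0.0]
wrist_force: [-0.7, 0.9, 6.6]
finger_gap: 0.0571
grip_force: 54.0
```

Request:
{"method": "apply_moves", "body": {
  "moves": [0,0,0.5,0,0,0,0,0,1.5,0,0,0,0,0,2.5,0,0,0,0,0,4,0,0,0,0,0,4.5,0,0,0,0,0,4.5,0,0,0]
}}

```text
clock: 39.9
tcp_pos: [0.4901, -0.3967, 0.128]
orientation: [0.005, 0.673, 0.74, -0.0]
wrist_force: [0.6, 0.2, -0.6]
finger_gap: 0.0566
grip_force: 53.8
```

Request:
{"method": "apply_moves", "body": {
  "moves": [0.25,1.1,0,0,0,0,0.5,2.2,0,0,0,-0.03,0.8,3.5,0,0,0,-0.068,1.1,4.8,0,0,0,-0.068,1.4,6.1,0,0,0,-0.068,1.7,7.4,0,0,0,-0.068,2,8.7,0,0,0,-0.068,2.3,10,0,0,0,-0.068,2.6,11.2,0,0,0,-0.068,2.8,12.1,0,0,0,-0.068,2.93,12.61,0,0,0,-0.068,2.93,12.61,0,0,0,-0.068,2.93,12.61,0,0,0,-0.068]
}}

```text
clock: 40.98
tcp_pos: [0.5608, -0.0789, 0.1218]
orientation: [-0.0, 0.697, 0.717, -0.0]
wrist_force: [-0.3, -0.3, -1.4]
finger_gap: 0.0569
grip_force: 53.7
```

```bash
python3 - <<'E'
from h import *
r=take("wrist",10);s=status.get_state();print(s["tcp_pos"],s["finger_gap"],s["grip_force"])
for z in(.074,.127):
    for o in rects(r,(140,80,40),(172,255,255),z): print(z,o)
E
```

```text
[ 0.56080939 -0.07963485  0.12185502] 0.0568783095356459 53.73707056045532
0.074 ([255.0, 251.0], 0.5667, -0.1157, 134, 92, 'long yaw', np.float64(-1.542))
0.074 ([121.0, 214.0], 0.4649, -0.0809, 90, 59, 'long yaw', np.float64(-1.542))
0.127 ([255.0, 251.0], 0.5647, -0.0821, 95, 65, 'long yaw', np.float64(-1.542))
0.127 ([121.0, 214.0], 0.4927, -0.0575, 64, 42, 'long yaw', np.float64(-1.542))
```

Request:
{"method": "apply_moves", "body": {
  "moves": [0.2,0,-0.9,0,0,0,0.2,0,-1.6,0,0,0,0.2,0,-2.1,0,0,0,0.2,0,-2.35,0,0,0,0.2,0,-2.46,0,0,0,0.2,0,-2.46,0,0,0,0.2,0,-2.46,0,0,0]
}}

```text
clock: 41.62
tcp_pos: [0.5647, -0.0805, 0.0624]
orientation: [-0.0, 0.699, 0.715, -0.001]
wrist_force: [-8.0, 0.4, 11.4]
finger_gap: 0.0567
grip_force: 55.1
```

Request:
{"method": "apply_moves", "body": {
  "moves": [0,0,0,0,0,0,0,0,0,0,0,0,0,0,0,0,0,0,0,0,0,0,0,0,0,0,0,0,0,0],
  "claw": 86
}}

```text
clock: 42.03
tcp_pos: [0.5662, -0.0794, 0.0607]
orientation: [0.0, 0.698, 0.716, 0.0]
wrist_force: [-0.5, -0.6, -0.6]
finger_gap: 0.0733
grip_force: 0.0
```

Request:
{"method": "apply_moves", "body": {
  "moves": [0,0,1,0,0,0,0,0,2.2,0,0,0,0,0,4,0,0,0,3.24,-6.69,5.2,0,0,0.005,3.24,-6.69,5.2,0,0,0.005,3.24,-6.69,5.2,0,0,0.005,3.24,-6.69,5.2,0,0,0.005,3.24,-6.69,5.2,0,0,0.005,3.24,-6.69,5.2,0,0,0.005,3.24,-6.69,5.2,0,0,0.005],
  "claw": 95
}}

```text
clock: 42.87
tcp_pos: [0.6472, -0.2476, 0.1899]
orientation: [-0.0, 0.697, 0.717, 0.0]
wrist_force: [-0.2, 0.6, -0.4]
finger_gap: 0.0811
grip_force: 0.0
```

```bash
python3 - <<'E'
from h import *
r=take("wrist",11);s=status.get_state();print(s["tcp_pos"])
for z in(.024,.074):
    for o in rects(r,(140,80,40),(172,255,255),z): print(z,o)
E
```

```text
[ 0.64667004 -0.24625805  0.18985952]
0.024 ([256.0, 174.0], 0.6489, -0.2459, 89, 58, 'long yaw', np.float64(-1.538))
0.024 ([166.0, 26.0], 0.5523, -0.0876, 70, 64, 'long yaw', np.float64(0.007))
0.024 ([69.0, 33.0], 0.4303, -0.0748, 91, 74, 'long yaw', np.float64(-1.545))
0.074 ([256.0, 174.0], 0.6484, -0.2332, 74, 48, 'long yaw', np.float64(-1.538))
0.074 ([166.0, 26.0], 0.5679, -0.1013, 58, 53, 'long yaw', np.float64(0.007))
0.074 ([69.0, 33.0], 0.4664, -0.0907, 76, 61, 'long yaw', np.float64(-1.545))
```

Request:
{"method": "apply_moves", "body": {
  "moves": [0.05,0.02,-1.5,0,0,0,0.05,0.02,-3,0,0,0,0.05,0.02,-4.5,0,0,0,0.05,0.02,-6,0,0,0,0.05,0.02,-6.8,0,0,0,0.05,0.02,-7.24,0,0,0,0.05,0.02,-7.24,0,0,0,0.05,0.02,-7.24,0,0,0]
}}

```text
clock: 43.58
tcp_pos: [0.6484, -0.2448, 0.0104]
orientation: [-0.0, 0.696, 0.718, 0.0]
wrist_force: [-0.5, -0.1, 1.0]
finger_gap: 0.0812
grip_force: 0.0
```

Request:
{"method": "apply_moves", "body": {
  "moves": [0,0,0,0,0,0,0,0,0,0,0,0,0,0,0,0,0,0,0,0,0,0,0,0,0,0,0,0,0,0],
  "claw": 0
}}

```text
clock: 44.0
tcp_pos: [0.6501, -0.2466, 0.0129]
orientation: [0.002, 0.696, 0.718, 0.001]
wrist_force: [-0.7, 0.3, 7.3]
finger_gap: 0.0565
grip_force: 54.2
```

Request:
{"method": "apply_moves", "body": {
  "moves": [0,0,0.5,0,0,0,0,0,1.5,0,0,0,0,0,2.5,0,0,0,0,0,4,0,0,0,0,0,4.5,0,0,0,0,0,4.5,0,0,0]
}}

```text
clock: 44.5
tcp_pos: [0.6512, -0.2473, 0.129]
orientation: [0.005, 0.696, 0.718, 0.001]
wrist_force: [0.5, 0.2, -1.0]
finger_gap: 0.0568
grip_force: 53.7
```

Request:
{"method": "apply_moves", "body": {
  "moves": [0.12,1.1,0,0,0,0,0.24,2.3,0,0,0,0,0.36,3.5,0,0,0,0,0.48,4.7,0,0,0,0,0.6,5.8,0,0,0,0,0.7,6.5,0,0,0,0,0.7,6.77,0,0,0,0,0.7,6.77,0,0,0,0,0.7,6.77,0,0,0,0]
}}

```text
clock: 45.25
tcp_pos: [0.6655, -0.0769, 0.1219]
orientation: [-0.0, 0.696, 0.718, -0.0]
wrist_force: [-0.2, -1.5, -1.4]
finger_gap: 0.0566
grip_force: 53.6
```

```bash
python3 - <<'E'
from h import *
r=take("wrist",12);s=status.get_state();print(s["tcp_pos"],s["finger_gap"],s["grip_force"])
for z in(.074,.127):
    for o in rects(r,(140,80,40),(172,255,255),z): print(z,o)
E
```

```text
[ 0.66558673 -0.07762082  0.12201143] 0.05670556586546125 53.63119661808014
0.074 ([255.0, 250.0], 0.6676, -0.1115, 131, 84, 'long yaw', np.float64(-1.539))
0.074 ([24.0, 212.0], 0.4681, -0.0809, 90, 63, 'long yaw', np.float64(-1.547))
0.074 ([119.0, 214.0], 0.5683, -0.0797, 90, 59, 'long yaw', np.float64(-1.547))
0.127 ([255.0, 250.0], 0.6666, -0.0786, 93, 60, 'long yaw', np.float64(-1.539))
0.127 ([24.0, 212.0], 0.5255, -0.0569, 63, 45, 'long yaw', np.float64(-1.547))
0.127 ([119.0, 214.0], 0.5963, -0.0561, 64, 42, 'long yaw', np.float64(-1.547))
```

Request:
{"method": "apply_moves", "body": {
  "moves": [0.16,0,-0.9,0,0,0,0.16,0,-1.6,0,0,0,0.16,0,-2.1,0,0,0,0.16,0,-2.3,0,0,0,0.16,0,-2.4,0,0,0,0.16,0,-2.4,0,0,0,0.16,0,-2.4,0,0,0]
}}

```text
clock: 45.88
tcp_pos: [0.67, -0.0781, 0.063]
orientation: [0.001, 0.697, 0.717, 0.0]
wrist_force: [-0.6, -0.3, 2.1]
finger_gap: 0.0569
grip_force: 53.9
```

Request:
{"method": "apply_moves", "body": {
  "moves": [0,0,0,0,0,0,0,0,0,0,0,0,0,0,0,0,0,0,0,0,0,0,0,0,0,0,0,0,0,0],
  "claw": 86
}}

```text
clock: 46.3
tcp_pos: [0.67, -0.0766, 0.0624]
orientation: [0.0, 0.696, 0.718, 0.0]
wrist_force: [0.1, -0.8, 0.1]
finger_gap: 0.0736
grip_force: 0.0
```

Request:
{"method": "apply_moves", "body": {
  "moves": [0,0,1,0,0,0,0,0,2.2,0,0,0,0,0,4,0,0,0,-4.5,2,9,0,0,0.5,-4.5,2,9,0,0,1.54,-4.5,2,9,0,0,1.54,-4.5,2,9,0,0,1.54,-4.5,2,9,0,0,1.54,-4.5,2,9,0,0,1.54,-4.5,2,9,0,0,1.54,-4.5,2,9,0,0,1.54,-4.5,2,9,0,0,1.54,-4.5,2,9,0,0,1.54,-4.5,2,9,0,0,1.54,-4.5,2,9,0,0,1.54,-4.5,2,9,0,0,1.54,-4.5,2,9,0,0,1.54,-4.5,2,9,0,0,1.54,-4.5,2,9,0,0,1.54]
}}

```text
clock: 47.88
tcp_pos: [0.5574, -0.0265, 0.2874]
orientation: [0.0, 0.0, 1.0, 0.0]
wrist_force: [-0.2, 0.1, 0.5]
finger_gap: 0.0734
grip_force: 0.0
```

```bash
python3 - <<'E'
from h import *
r=take("wrist",13);s=status.get_state();print(s["tcp_pos"],s["wrist_force"])
for o in rects(r,(140,80,40),(172,255,255),.074)+rects(r,(8,50,120),(25,160,255),.05,100): print(o)
cv2.imwrite("pics/w13.png",cv2.resize(r["image"],None,fx=1.5,fy=1.5))
E
```

```text
[ 0.55734869 -0.02652329  0.2873554 ] [ 0.12244297 -0.33416303 -0.49627361]
([216.0, 247.0], 0.6688, -0.0781, 90, 60, 'long yaw', np.float64(-1.543))
([210.0, 171.0], 0.5652, -0.0808, 90, 59, 'long yaw', np.float64(-1.546))
([207.0, 86.0], 0.4627, -0.0819, 90, 58, 'long yaw', np.float64(-1.542))
([383.0, 362.0], 0.9709, 0.2487, 159, 72, 'long yaw', np.float64(0.785))
([129.0, 358.0], 0.9484, -0.287, 103, 60, 'long yaw', np.float64(1.551))
([506.0, 352.0], 1.0601, 0.6713, 135, 51, 'long yaw', np.float64(1.026))
([480.0, 331.0], 0.9341, 0.5142, 155, 28, 'long yaw', np.float64(-1.571))
([18.0, 340.0], 0.982, -0.6305, 293, 108, 'long yaw', np.float64(-0.807))
([217.0, 209.0], 0.6226, -0.0773, 40, 34, 'long yaw', np.float64(0.008))
([211.0, 128.0], 0.515, -0.08, 46, 34, 'long yaw', np.float64(0.035))
([209.0, 55.0], 0.4215, -0.083, 32, 18, 'long yaw', np.float64(-1.553))
```

View pics/w13.png

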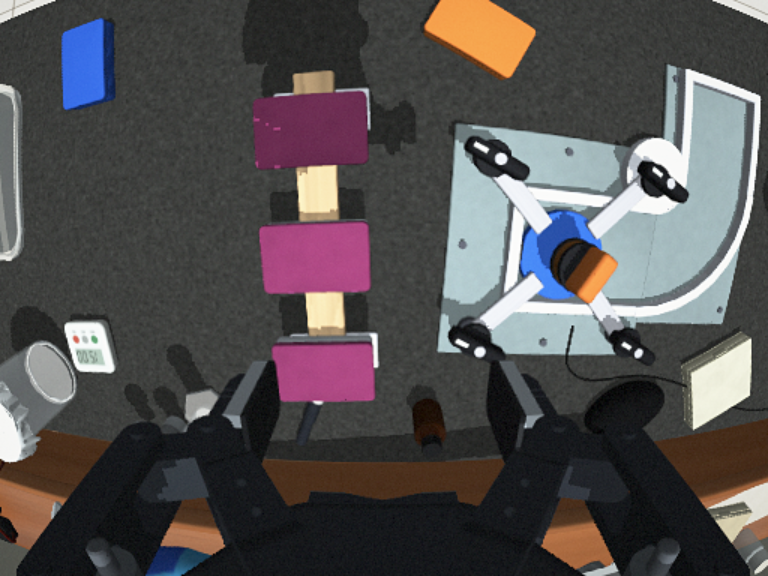

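```bash
python3 -c "
from workcell import job;print(job.hand_in())"
```

```text
the job is handed in; nothing more can be done
None
```

I finished the whole task and handed the job in, but no verdict came back. The carriage is home against the stop, all four knobs were turned to their stops in star order over two passes, and the last camera picture shows all three cassettes lying flat and crosswise on the beam.

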